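# Weight the sample bottles for the water bath

### The arm

A 6-joint arm with a two-finger parallel gripper is mounted at the origin on a cart in front of the work surface, level with it; the furniture and walls round the work are solid. World frame = base frame: x ahead of the robot, y to its left, z up, the work surface at z = 0. Lengths are in mm, angles in degrees, forces in N, time in s.
With the tool pointing down it reaches from about 300 to 775 mm from the base axis. Payload 14.6 kg.
Tool frame: the origin (TCP) lies at the very end of the fingers, on their centre line; the grasp point (between the pads) lies 19 mm behind it; z points along the fingers, x is the direction in which the jaws open and shut, and the axes are right-handed (so a half turn about z gives the same grasp; the last joint's range is limited). The gripper opens to 85 mm and grips with 20 to 120 N. Pads are 22 mm wide; open, the fingers measure 114 mm over their backs; the gripper's body (76 mm by 85 mm) begins 54 mm behind the grasp point. The pads swing forward as they close: fully open they stand 13 mm farther back than shut.
Start: joints at [60.126, 17.183, 87.147, -0, 75.671, -3.816], TCP at [241.601, 494.083, 192.881] pointing down, gripper open.
Joint ranges: [-173.82, 173.82], [-45.26, 126.66], [13.44, 144.39], [-59.66, 239.66], [0, 175.72], [-146.38, 146.38]. Speed limits (degrees/s): [127.2, 127.2, 147.25, 180, 180, 180].

### API

Orientations are given as a 3x3 rotation matrix whose columns are the frame's x, y, z axes.
In Python, from workcell import state, vision, manip gives the robot as it stands.
- The arm moves only by the tool jog_arm, never from a script. Its argument "deltas" is a list that holds one entry, the list of rows, each a list of 7 numbers: the turn, a rotation vector about the tool's x, y, z in degrees, then the shift along the tool's x, y, z in mm, then the finger opening in mm, from 0 to 85.4. In form: [[[rx, ry, rz, dx, dy, dz, jaw], ...]]. A call has 1 to 5 rows; each row shifts and turns the commanded pose from where the row before left it, along the tool's axes as they then stand; what a row does not reach is not made up. A row lasts 1/12 s, in which the tool goes at most 41.7 mm and 7.16 degrees, less where a joint would pass 70% of its speed; a pose out of reach is approached as far as the arm can. A call is refused whole if a number of a shift passes 41.7 or a number of a turn 7.16, either way. A call with a gripper value outside its range is refused whole. The fingers move at their own pace and stop on an object; the grip force is fixed at half the most. Time passes only in rows, so rows that do not move let the fingers close. It gives the time, the measured TCP pose, the force and the opening at its end, in the units of the state.
- state(): the state, without advancing time (a new reading comes with each control period).
- vision.grab_frame(name): name is "side" or "top"; returns (picture, depth): 480x640x3 uint8, red, green, blue; 480x640 float32, mm along the optical axis (not along the pixel's ray), 0 where there is no reading.
- vision.camera_info(name): a dict with "fx", "fy", "cx", "cy" (pixels), "k1" (the pictures are not rectified: a ray, as slopes to the right and down, at radius r is drawn at 1 + k1 r^2 times it, then the intrinsics apply), "origin" and "orientation" of the camera in the world. Camera axes: x right, y down, z forward; pixel columns grow to the right and rows downward; lengths in mm; the calibration is good to about 2 mm. A picture is of the moment at which its call begins. camera_info takes no time and is no camera call.
- manip.close_job(): hands the job in, once; it reports no verdict.
Trained networks look in the newest picture that a camera, given by its name, has taken for a name from the list of things; names that differ only in an ending like _2 or _b are one class to them, and where a whole thing is asked for, a point or a joint stands for the part that bears it (a point fixed in the world has none). Each returns a list of dicts, best first, with "confidence" (0 to 1); they miss things now and then, are a little off and sometimes report something else, mostly with a low value. They report only what shows in the picture. A call takes as long as a camera call. They do not tell look-alikes from the thing itself.
- vision.find_in(target, camera): "centre" ([x, y, z] in mm, in world coordinates, good to about 4 mm: the middle of the surface that is visible of it).
- vision.pinpoint(target, camera): "centre" ([x, y, z] in mm, in world coordinates, good to about 4 mm: a listed point, or the origin of a listed thing).
The state is a dict: "t": time; "qpos": joint angles; "joint_velocities": joint speeds; "tau": joint torques, N m; "tcp_pos": TCP position; "ee_rot": TCP orientation; "wrist_force": force on the tool from outside, world axes, zero at the start; "torque": the same for the moment, N m; "finger_gap": finger opening in mm.
Only numpy, scipy, OpenCV 4.12 (cv2) and the standard library are available. Lean on these libraries where they do the work, as an engineer would, in place of code of your own. Each camera call takes 0.05 s, during which the arm holds its last target.

### The job

The four capped bottles are to go into the water bath and must each get a ring weight so that they do not float. Take the stack of ring weights apart from the top: slip each ring over the cap of the bottle of its own size (smallest ring on the smallest bottle, and so on up to the largest), so that it lies level on the bottle's shoulder and is let go, before you go on to the next. Leave the bottles standing upright where they are, do not disturb the timer and the beaker, and let go of everything at the end.

Things in the scene. Friction and masses are not known exactly. Their poses are not given: they have to be found in the camera images.
- ring_a: the largest of four plain grey vinyl-coated ring weights, a flat round ring: outside diameter 70 mm, bore 50 mm (right through), 18 mm high, about 0.32 kg, rounded edges, no front or back. Origin: centre of its underside on the ring's axis; z up along the axis. It lies on the bench, at the bottom of the stack at the start. It belongs on bottle_a
- ring_b: the second largest of four plain grey vinyl-coated ring weights, a flat round ring: outside diameter 61 mm, bore 41 mm (right through), 18 mm high, about 0.26 kg, rounded edges, no front or back. Origin: centre of its underside on the ring's axis; z up along the axis. It lies on ring_a at the start. It belongs on bottle_b
- ring_c: the second smallest of four plain grey vinyl-coated ring weights, a flat round ring: outside diameter 52 mm, bore 32 mm (right through), 18 mm high, about 0.2 kg, rounded edges, no front or back. Origin: centre of its underside on the ring's axis; z up along the axis. It lies on ring_b at the start. It belongs on bottle_c
- ring_d: the smallest of four plain grey vinyl-coated ring weights, a flat round ring: outside diameter 43 mm, bore 23 mm (right through), 18 mm high, about 0.14 kg, rounded edges, no front or back. Origin: centre of its underside on the ring's axis; z up along the axis. It lies on ring_c, at the top of the stack at the start. It belongs on bottle_d
- bottle_a: the largest of four loose amber bottles with white screw caps: body 68 mm in diameter, gently sloping shoulder that ends 98 mm above the bench, then an upright neck and cap 40 mm in diameter (top edge bevelled 3 mm), top at 125 mm. Origin: centre of its underside; z up. ring_a clears the cap by 5 mm all round and rests on the shoulder, underside about 96 mm up
- bottle_b: the second largest of four loose amber bottles with white screw caps: body 59 mm in diameter, gently sloping shoulder that ends 84 mm above the bench, then an upright neck and cap 31 mm in diameter (top edge bevelled 3 mm), top at 110 mm. Origin: centre of its underside; z up. ring_b clears the cap by 5 mm all round and rests on the shoulder, underside about 82 mm up
- bottle_c: the second smallest of four loose amber bottles with white screw caps: body 50 mm in diameter, gently sloping shoulder that ends 70 mm above the bench, then an upright neck and cap 22 mm in diameter (top edge bevelled 3 mm), top at 95 mm. Origin: centre of its underside; z up. ring_c clears the cap by 5 mm all round and rests on the shoulder, underside about 68 mm up
- bottle_d: the smallest of four loose amber bottles with white screw caps: body 41 mm in diameter, gently sloping shoulder that ends 56 mm above the bench, then an upright neck and cap 14 mm in diameter (top edge bevelled 3 mm), top at 80 mm. Origin: centre of its underside; z up. ring_d clears the cap by 4.5 mm all round and rests on the shoulder, underside about 54 mm up
- timer: bystander: small cream bench timer with buttons, 60 x 66 x 18 mm, lying on the bench; origin: centre of its underside. Not to be disturbed
- beaker: bystander: empty clear glass beaker, 63 mm in diameter, 76 mm high; origin: centre of its underside. Not to be disturbed
Not all that is in view belongs to the job. What is shaped like the bottle_a but red is not meant.

How it is judged (in metres and radians):
On the way, in this order (a step that is already met when the one before it is completed fails the run):
1. the smallest ring lies on the shoulder of the smallest bottle, let go (horizontal distance between ring_d and bottle_d below 0.009 m and z of ring_d in the frame of bottle_d between 0.0487 and 0.0597 m and angle between ring_d's own z axis and vertical below 0.15 rad and angle between bottle_d's own z axis and vertical below 0.1 rad and linear speed of ring_d below 0.02 m/s and contact force between ring_d and the fingers below 0.1 N), for 0.2 s.
2. the second smallest ring lies on the shoulder of the second smallest bottle, let go (horizontal distance between ring_c and bottle_c below 0.009 m and z of ring_c in the frame of bottle_c between 0.0626 and 0.0736 m and angle between ring_c's own z axis and vertical below 0.15 rad and angle between bottle_c's own z axis and vertical below 0.1 rad and linear speed of ring_c below 0.02 m/s and contact force between ring_c and the fingers below 0.1 N), for 0.2 s.
3. the second largest ring lies on the shoulder of the second largest bottle, let go (horizontal distance between ring_b and bottle_b below 0.009 m and z of ring_b in the frame of bottle_b between 0.0766 and 0.0876 m and angle between ring_b's own z axis and vertical below 0.15 rad and angle between bottle_b's own z axis and vertical below 0.1 rad and linear speed of ring_b below 0.02 m/s and contact force between ring_b and the fingers below 0.1 N), for 0.2 s.
4. the largest ring lies on the shoulder of the largest bottle, let go (horizontal distance between ring_a and bottle_a below 0.009 m and z of ring_a in the frame of bottle_a between 0.0906 and 0.1016 m and angle between ring_a's own z axis and vertical below 0.15 rad and angle between bottle_a's own z axis and vertical below 0.1 rad and linear speed of ring_a below 0.02 m/s and contact force between ring_a and the fingers below 0.1 N), for 0.2 s.
At the end, for the whole second after the job is handed in: Each ring lies level on the shoulder of the bottle of its own size (axes within 9 mm, underside within about 5 mm of its resting height, tilt under 0.15 rad), released and at rest; the bottles stand upright (under 0.1 rad) within 30 mm of where they stood (all of step 1 and all of step 2 and all of step 3 and all of step 4 and distance of each of bottle_a, bottle_b, bottle_c, bottle_d from where it was at the start of the episode below 0.03 m and linear speed of each of bottle_a, bottle_b, bottle_c, bottle_d below 0.02 m/s); the robot touches nothing.
It fails at once if the timer is pushed out of its place (more than 30 mm) or tipped over (distance of timer from where it was at the start of the episode above 0.03 m or angle between timer's own z axis and vertical above 0.5 rad).
It fails at once if the beaker is pushed out of its place (more than 30 mm) or tipped over (distance of beaker from where it was at the start of the episode above 0.03 m or angle between beaker's own z axis and vertical above 0.5 rad).
It fails at once if a bottle is tipped over (angle between any of bottle_a, bottle_b, bottle_c, bottle_d's own z axis and vertical above 0.5 rad).
It also fails if it takes over 104 s, if anything falls off the work surface, if the arm or the gripper's body presses on something with over 40 N, if the wrist force passes 120 N, or if a joint passes its speed limit or range.

## Working session

There is one attempt and no reset: what is moved stays moved. The work goes in short steps, Python scripts to look and compute and a tool call to move; the robot and the scene stay as the last step left them, time stands still between calls to the robot, and variables do not carry over. Pictures are saved under pics/ and viewed, and the job is handed in when it is done.

Besides the shell and the picture viewer there is one more tool, called after "Request:" in YAML: its name, and indented under it one key for each argument. jog_arm: Moves the arm, as the interface text tells. Its arguments: {"type":"object","properties":{"deltas":{"type":"array","items":{"type":"array","items":{"type":"array","items":{"type":"number"}}}}},"required":["deltas"]}

```bash
mkdir -p pics; ls
python3 - <<'E'
from workcell import state, vision, manip
import cv2
print(state())
for n in ("side","top"):
    im,d=vision.grab_frame(n); print(n,vision.camera_info(n))
    cv2.imwrite(f"pics/{n}0.png",im[:,:,::-1])
E
```

```text
pics
{'t': 0.0, 'qpos': array([ 6.01279301e+01,  1.72145427e+01,  8.71821666e+01,  7.05071647e-04,
        7.56707332e+01, -3.81536636e+00]), 'joint_velocities': array([ 0.09018705,  0.01799501,  0.03347403,  0.10529434, -0.02927089,
        0.01207926]), 'tau': array([-1.33311758e-03, -5.43490040e+01, -3.61795270e+01, -1.31045490e-04,
        3.92415212e-03, -1.67796759e-05]), 'tcp_pos': array([241.44202299, 493.84574414, 192.31795992]), 'ee_rot': array([[ 4.39262829e-01,  8.98358398e-01, -5.96608209e-04],
       [ 8.98357830e-01, -4.39263224e-01, -1.01476625e-03],
       [-1.17369183e-03, -9.02185600e-05, -9.99999307e-01]]), 'wrist_force': array([ 0.04853656,  1.00141247, -0.74263144]), 'torque': array([-0.01653516, -0.00059839, -0.04956037]), 'finger_gap': 85.22830975988802}
side {'fx': 462.34561090348865, 'fy': 462.34561090348865, 'cx': 317.05851086268535, 'cy': 239.91213709246819, 'k1': 0.001617000992110418, 'origin': array([ 346.81819369, 1092.58022574,  660.51045356]), 'orientation': array([[-0.97265262, -0.14825356,  0.17879533],
       [-0.23109615,  0.54059571, -0.80891956],
       [ 0.02326922, -0.82811663, -0.56007266]])}
top {'fx': 489.7012323362756, 'fy': 489.7012323362756, 'cx': 320.59153807021204, 'cy': 242.69858659072366, 'k1': -0.06179237633690068, 'origin': array([ 366.42938124,  226.29850768, 1189.97223301]), 'orientation': array([[-0.01481467, -0.99177284,  0.12715016],
       [-0.99983095,  0.01330853, -0.01268685],
       [ 0.0108903 , -0.12731662, -0.99180234]])}
```

View pics/side0.png

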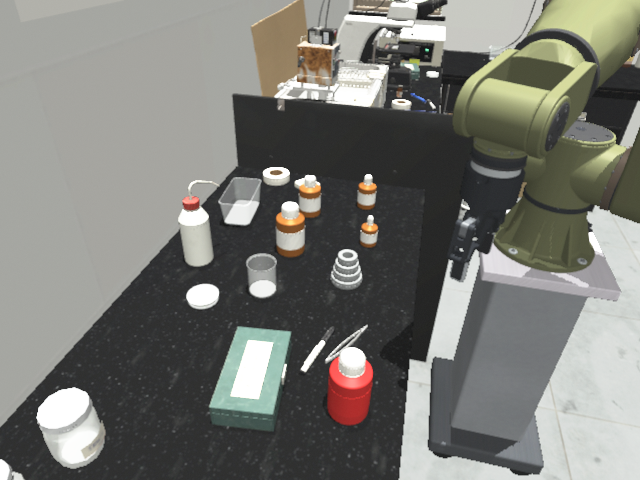

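View pics/top0.png

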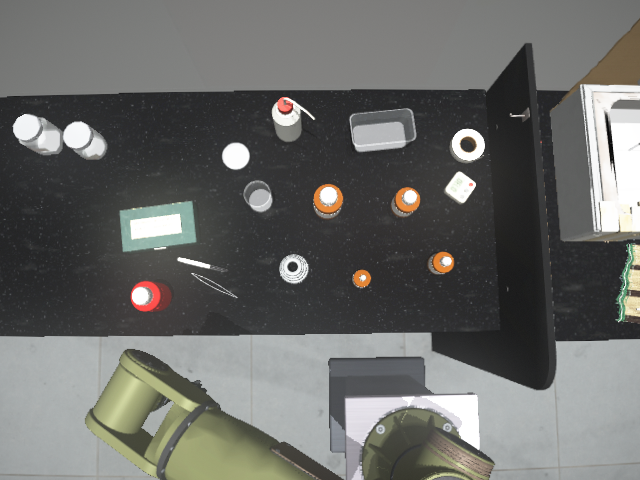

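Top view: bottles a (328,200), b (406,201), c (441,262), d (361,279), the stack (293,269), beaker (258,196), timer (460,187). The look-alikes are the red bottle (150,296) and the white-capped jars at upper left. Next I'll measure the things in 3D.

```bash
cat > h.py <<'E'
from workcell import state, vision, manip
import numpy as np, cv2
from scipy.optimize import least_squares
def cloud(n):
    im,d=vision.grab_frame(n); c=vision.camera_info(n)
    K=np.array([[c['fx'],0,c['cx']],[0,c['fy'],c['cy']],[0,0,1.]])
    v,u=np.nonzero(d>0)
    p=cv2.undistortPoints(np.stack([u,v],1).astype(np.float64)[:,None],K,np.array([c['k1'],0,0,0,0.]))[:,0]
    z=d[v,u].astype(float)
    P=np.c_[p*z[:,None],z]@c['orientation'].T+c['origin']
    W=np.full(d.shape+(3,),np.nan); W[v,u]=P
    return im,d,W
def near(W,xy,r,z0,z1):
    P=W.reshape(-1,3); m=(np.hypot(P[:,0]-xy[0],P[:,1]-xy[1])<r)&(P[:,2]>z0)&(P[:,2]<z1)
    return P[m]
E
python3 - <<'E'
from h import *
for n in ("top","side"):
    im,d,W=cloud(n); np.savez(f"{n}.npz",im=im,d=d,W=W)
    for t in ("bottle_a","ring_a","ring_d","timer","beaker"):
        for f in (vision.pinpoint,):
            print(n,t,[(np.round(r['centre']),round(r['confidence'],2)) for r in f(t,n)])
W=np.load("top.npz")['W']
for nm,(u,v) in dict(a=(328,194),b=(407,195),c=(444,262),d=(362,279),stack=(293,266),timer=(460,187),beaker=(258,196),b1=(380,320),wall=(500,200)).items():
    print(nm,np.round(W[v,u]))
for v in range(80,420,20): print(v,np.round(W[v,500:560:10,:]).tolist()) if v in(100,200,300,360) else None
E
```

```text
top bottle_a [(array([396., 604.,   2.]), 0.94), (array([610.,   8.,  -2.]), 0.91), (array([430., 118.,  -1.]), 0.85), (array([462., -74.,   1.]), 0.73), (array([612., 192.,   0.]), 0.59)]
top ring_a [(array([457., 279.,  15.]), 0.69), (array([459., 278.,   2.]), 0.54), (array([462., 280.,  56.]), 0.48), (array([453., 278.,  38.]), 0.43), (array([610.,   9.,  -3.]), 0.33)]
top ring_d [(array([457., 279.,  15.]), 0.69), (array([459., 278.,   2.]), 0.54), (array([462., 280.,  56.]), 0.48), (array([453., 278.,  38.]), 0.43), (array([610.,   9.,  -3.]), 0.33)]
top timer [(array([ 654., -138.,   -1.]), 0.67)]
top beaker [(array([630., 362.,  -4.]), 0.94), (array([460., -74.,   1.]), 0.23)]
side bottle_a [(array([612., 192.,  -4.]), 0.82), (array([467., -71.,   0.]), 0.82), (array([612.,   8.,  -2.]), 0.8), (array([397., 605.,   3.]), 0.61), (array([428., 114.,  -1.]), 0.56)]
side ring_a [(array([460., 277.,  20.]), 0.74), (array([458., 279.,  34.]), 0.66), (array([612.,   7.,   1.]), 0.63), (array([457., 280.,   1.]), 0.5), (array([457., 273.,  54.]), 0.49)]
side ring_d [(array([460., 277
[... 334 characters left out ...]
ck [463. 279.   0.]
timer [ 651. -135.   18.]
beaker [637. 364.   5.]
b1 [329.  71.   2.]
wall [ 614. -228.   33.]
100 [[853.0, -229.0, 74.0], [829.0, -230.0, 130.0], [806.0, -229.0, 184.0], [785.0, -230.0, 231.0], [889.0, -369.0, -5.0], [888.0, -395.0, -2.0]]
200 [[614.0, -228.0, 33.0], [601.0, -229.0, 91.0], [590.0, -230.0, 143.0], [579.0, -229.0, 195.0], [571.0, -234.0, 231.0], [621.0, -372.0, -3.0]]
300 [[372.0, -227.0, -4.0], [371.0, -229.0, 54.0], [370.0, -228.0, 113.0], [370.0, -228.0, 164.0], [369.0, -231.0, 206.0], [369.0, -238.0, 234.0]]
360 [[224.0, -229.0, -31.0], [231.0, -229.0, 34.0], [237.0, -230.0, 90.0], [242.0, -230.0, 143.0], [248.0, -228.0, 195.0], [252.0, -232.0, 231.0]]
```

Run:
```python
import numpy as np,cv2
im=np.load("top.npz")['im'];s=np.load("side.npz")['im']
a=cv2.resize(im[150:310,230:490],None,fx=3,fy=3,interpolation=2)
cv2.imwrite("pics/topc.png",a[:,:,::-1])
a=cv2.resize(s[160:310,230:400],None,fx=4,fy=4,interpolation=2)
cv2.imwrite("pics/sidec.png",a[:,:,::-1])
```

```text
(no output)
```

View pics/topc.png

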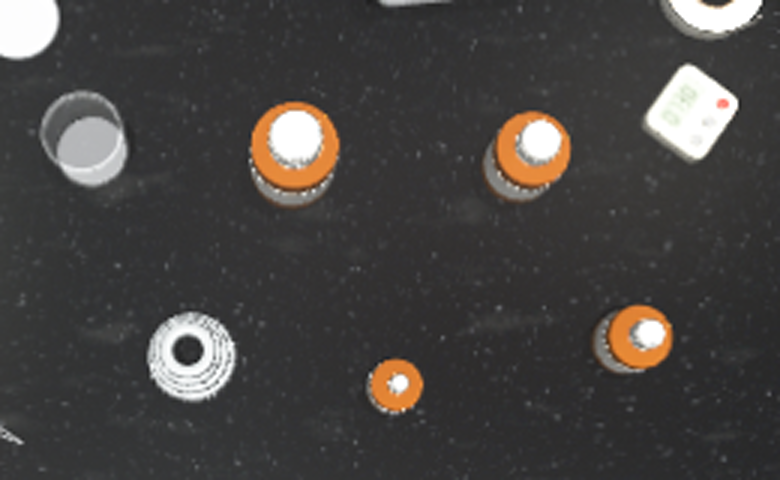

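View pics/sidec.png

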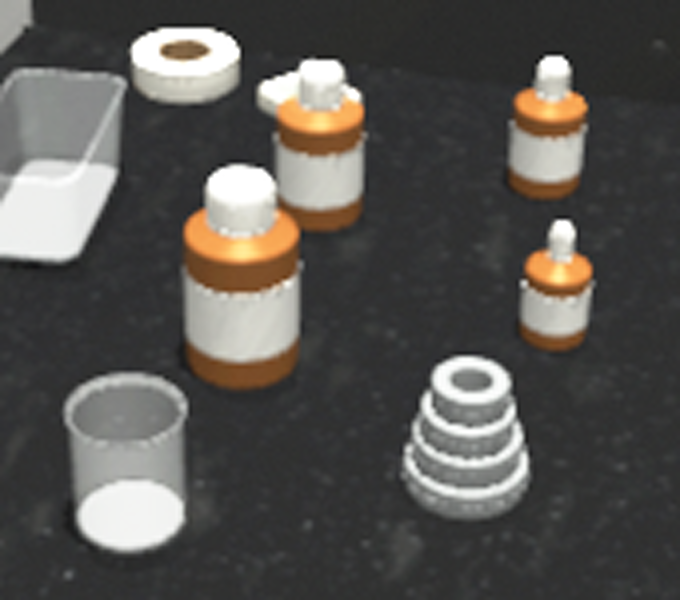

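```bash
cat >> h.py <<'E'
def fit(W,xy,R,r_out,z0,z1):
    # fit vertical cylinder of known radius R to side-facing+top points: template disc: maximise overlap using surface pts
    P=near(W,xy,r_out,z0,z1)
    return P
def discfit(P,R):
    # centre of the smallest disc of radius ~R containing points (top disc points)
    def f(c):
        r=np.hypot(P[:,0]-c[0],P[:,1]-c[1]); return np.maximum(r-R,0)
    c0=(P[:,:2].max(0)+P[:,:2].min(0))/2
    return least_squares(f,c0).x, c0
E
python3 - <<'E'
from h import *
ob=dict(a=((612,192),40,34,98,125),b=((611,9),31,29.5,84,110),c=((461,-73),22,25,70,95),d=(( 428,117),14,20.5,56,80))
def cyl(P,R):
    f=lambda c: np.hypot(P[:,0]-c[0],P[:,1]-c[1])-R
    s=least_squares(f,P[:,:2].mean(0),loss='soft_l1',f_scale=1.5); return s.x,np.sqrt(np.mean(s.fun**2)),len(P)
for n in ("top","side"):
    W=np.load(f"{n}.npz")['W']
    print(n,"bench z",np.nanmedian(near(W,(450,200),60,-8,10)[:,2]))
    for k,(xy,D,Rb,zs,zt) in ob.items():
        T=near(W,xy,D/2+8,zt-4,zt+6); top=np.median(T[:,2])
        N=near(W,xy,D/2+8,zs+3,zt-5); B=near(W,xy,Rb+10,10,zs-16)
        print(k,"toppts",np.round(T[:,:2].mean(0),1),np.round((T[:,:2].min(0)+T[:,:2].max(0))/2,1),round(top,1),len(T),"neck",[np.round(x,1) for x in cyl(N,D/2)],"body",[np.round(x,1) for x in cyl(B,Rb)])
    for k,R,z in (("ra",35,0),("rb",30.5,18),("rc",26,36),("rd",21.5,54)):
        S=near(W,(458,279),R+8,z+3,z+14); S=S[np.hypot(S[:,0]-458,S[:,1]-279)>R-6]
        T=near(W,(458,279),R+6,z+15.5,z+22)
        print(k,[np.round(x,1) for x in cyl(S,R)],"top",np.round((T[:,:2].min(0)+T[:,:2].max(0))/2,1),np.round(np.median(T[:,2]),1),len(T))
E
```

```text
top bench z -0.9941149171752386
a toppts [610.2 194.3] [611.3 193.4] 123.4 213 neck [array([611.1, 194.5]), np.float64(2.7), np.int64(56)] body [array([611.2, 194.4]), np.float64(0.4), np.int64(147)]
b toppts [608.9   8.6] [608.6   9.2] 108.7 114 neck [array([609.9,   8.2]), np.float64(1.6), np.int64(50)] body [array([609.6,   8.4]), np.float64(0.5), np.int64(147)]
c toppts [463.4 -71.8] [462.7 -72.3] 93.4 58 neck [array([463.2, -73. ]), np.float64(1.6), np.int64(28)] body [array([462.8, -72.8]), np.float64(0.4), np.int64(93)]
d toppts [429.8 117.9] [429.2 117.9] 78.0 16 neck [array([429.4, 116.9]), np.float64(0.7), np.int64(16)] body [array([429.1, 117.3]), np.float64(0.2), np.int64(21)]
ra [array([456.8, 278.6]), np.float64(2.7), np.int64(42)] top [456.6 277.2] 17.1 82
rb [array([456.7, 278.3]), np.float64(1.2), np.int64(32)] top [456.4 277.6] 35.9 78
rc [array([457.2, 278.4]), np.float64(1.6), np.int64(32)] top [457.2 277.9] 53.5 72
rd [array([457.7, 278.4]), np.float64(3.3), np.int64(28)] top [456.9 278.2] 71.4 133
side bench z 0.46423288496947634
a toppts [610.8 198.3] [611.7 19
[... 276 characters left out ...]
loat64(1.7), np.int64(398)]
c toppts [463.2 -69.7] [463.1 -70.8] 93.5 29 neck [array([464.1, -72.9]), np.float64(1.9), np.int64(51)] body [array([463.8, -73.3]), np.float64(1.9), np.int64(243)]
d toppts [429.9 119.1] [430.1 117.9] 79.3 17 neck [array([429.9, 117.1]), np.float64(1.3), np.int64(31)] body [array([430.1, 116.3]), np.float64(1.6), np.int64(170)]
ra [array([456.8, 277. ]), np.float64(1.8), np.int64(124)] top [456.7 289.4] 18.0 123
rb [array([457.3, 277.3]), np.float64(1.1), np.int64(107)] top [457.  285.9] 36.0 110
rc [array([457.6, 277.9]), np.float64(1.3), np.int64(93)] top [457.5 283.3] 54.2 93
rd [array([457.4, 277.4]), np.float64(1.1), np.int64(84)] top [457.4 279.2] 71.7 133
```

The choice is clear. The stack axis is at (457,278), and the amber bottles are d (429.5,117), c (463.5,-73), b (610,8) and a (611.5,194). The red bottle at (396,604) is excluded. First I'll move over the stack, keeping the tool yaw fixed.

```bash
cat > to.py <<'E'
import sys; from h import *
s=state(); t=np.array([float(a) for a in sys.argv[1:4]]); d=s['ee_rot'].T@(t-s['tcp_pos'])
print('tcp',np.round(s['tcp_pos'],1),'delta tool',np.round(d,1),'gap',round(s['finger_gap'],1),'F',np.round(s['wrist_force'],1),'t',round(s['t'],2))
E
python3 to.py 457.2 278 145
```

```text
tcp [241.6 494.1 192.9] delta tool [-99.4 288.6  47.9] gap 85.2 F [0.8 0.1 0.2] t 0.7
```

Request:
jog_arm:
  deltas:
    - [[0,0,0,-12.4,36,4,60],[0,0,0,-12.4,36,6,60],[0,0,0,-12.4,36,6,60],[0,0,0,-12.4,36,6,60],[0,0,0,-12.4,36,6,60]]

```text
t: 1.12
tcp_pos: [377.0, 357.9, 164.8]
ee_rot: [[0.439, 0.898, 0.0], [0.898, -0.439, 0.0], [0.0, 0.0, -1.0]]
wrist_force: [1.0, -0.6, -1.0]
finger_gap: 59.9
```

```bash
python3 to.py 457.2 278 145
```

```text
tcp [377.  357.9 164.8] delta tool [-36.6 107.1  19.8] gap 59.9 F [ 1.  -0.6 -1. ] t 1.12
```

Request:
jog_arm:
  deltas:
    - [[0,0,0,-12.2,36,6,60],[0,0,0,-12.2,36,6,60],[0,0,0,-12.2,35.5,7,60],[0,0,0,0,0,0,60],[0,0,0,0,0,0,60]]

```text
t: 1.53
tcp_pos: [457.3, 277.9, 145.4]
ee_rot: [[0.442, 0.897, -0.001], [0.897, -0.442, -0.0], [-0.001, -0.001, -1.0]]
wrist_force: [-0.7, -0.3, -0.7]
finger_gap: 60.1
```

```bash
python3 to.py 457.2 278 145
python3 - <<'E'
from h import *
for n in("top","side"):
    im,d,W=cloud(n)
    if n=="side":
        m=(np.hypot(W[...,0]-457,W[...,1]-278)<70)&(W[...,2]>100)&(W[...,2]<180)
        P=W[m]; ax=np.array([.439,.898]); 
        x=(P[:,:2]-[457.2,278])@ax; 
        for lo in range(-60,61,6):
            q=P[(x>=lo)&(x<lo+6)]
            if len(q): print(lo,len(q),np.round(np.percentile(q[:,2],[0,2,10]),1))
        cv2.imwrite("pics/s1.png",cv2.resize(im[120:320,260:460],None,fx=3,fy=3)[:,:,::-1])
E
```

```text
tcp [457.3 277.9 145.4] delta tool [ 0.  -0.2  0.4] gap 60.1 F [-0.7 -0.3 -0.7] t 1.53
```

View pics/s1.png

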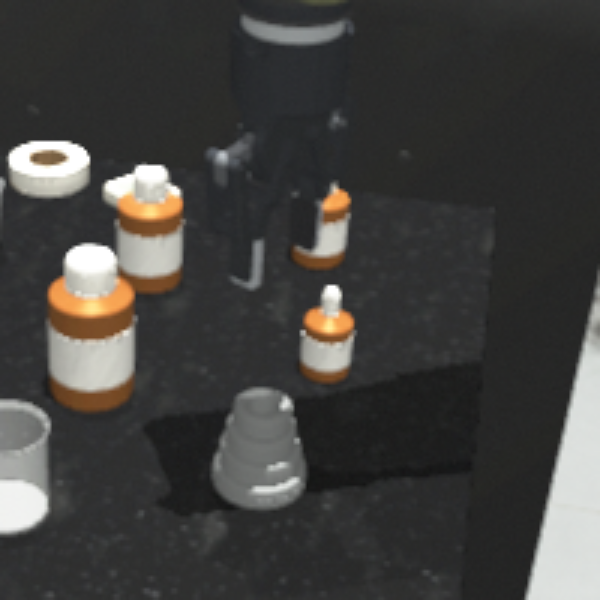

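Run:
```python
from h import *
im,d,W=cloud("side")
for (u,v) in ((340,150),(342,190),(342,206),(342,212),(346,205),(338,213),(364,190),(363,200)): print(u,v,im[v,u],d[v,u],np.round(W[v,u],1))
c=vision.camera_info("side")
def proj(p):
    q=c['orientation'].T@(np.array(p)-c['origin']); return np.round([c['fx']*q[0]/q[2]+c['cx'],c['fy']*q[1]/q[2]+c['cy']],1)
ax=np.array([.442,.897,0]); ay=np.array([.897,-.442,0])
for z in (145,148,150,153):
    b=np.array([457.3,277.9,z])
    print(z,[proj(b+s*ax*30+w*ay*11) for s in(1,-1) for w in (-1,1)])
```

```text
340 150 [40 42 45] 850.1022 [482.3 305.8 322.3]
342 190 [42 43 43] 863.59973 [469.7 332.8 255.1]
342 206 [40 43 43] 896.1128 [469.8 321.  214.2]
342 212 [40 41 44] 904.1229 [469.1 320.4 200.5]
346 205 [130 133 134] 898.65247 [462.8 316.  214.7]
338 213 [105 109 110] 1293.8365 [ 5.323e+02 -8.300e+00 -4.000e-01]
364 190 [39 40 40] 938.783 [437.  256.4 220.9]
363 200 [39 38 40] 953.9373 [437.4 254.5 196.6]
145 [array([345.6, 233.4]), array([337. , 229.5]), array([362.5, 221.8]), array([354.1, 218.2])]
148 [array([345.7, 232.2]), array([337.1, 228.3]), array([362.6, 220.6]), array([354.2, 217. ])]
150 [array([345.7, 231.4]), array([337.2, 227.5]), array([362.7, 219.8]), array([354.2, 216.2])]
153 [array([345.8, 230.1]), array([337.2, 226.3]), array([362.8, 218.6]), array([354.3, 215. ])]
```

Run:
```python
from h import *
im,d,W=cloud("side")
g=np.clip(im[150:230,310:400].astype(float)*2.2,0,255).astype(np.uint8)
cv2.imwrite("pics/s2.png",cv2.resize(g,None,fx=7,fy=7,interpolation=0)[:,:,::-1])
```

```text
(no output)
```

View pics/s2.png

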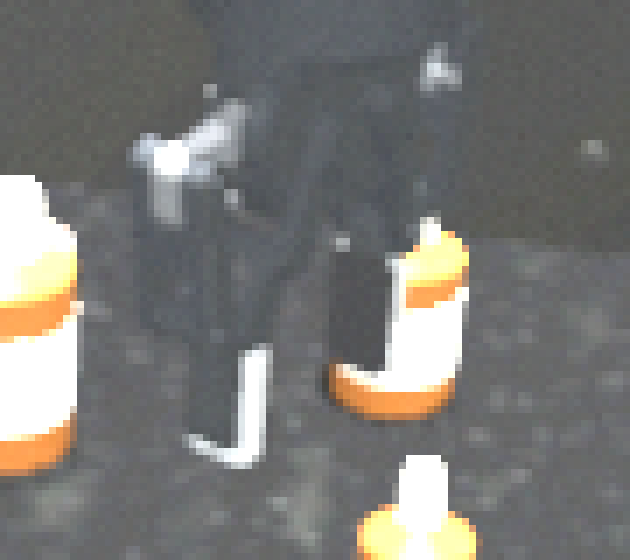

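Run:
```python
from h import *
im,d,W=cloud("side"); s=state(); print(s['tcp_pos'],s['qpos'],s['t'])
for v in range(200,224,2): print(v,[tuple(int(a) for a in W[v,u]) if np.isfinite(W[v,u,0]) else None for u in (339,342,344,346,360,364)])
c=vision.camera_info("side")
q=c['orientation'].T@(np.array([241.5,494,193])-c['origin']); print(c['fx']*q[0]/q[2]+c['cx'],c['fy']*q[1]/q[2]+c['cy'])
W0=np.load("side.npz")['W']
for v in range(250,290,3): print(v,[tuple(int(a) for a in W0[v,u]) for u in (450,455,460,465)])
```

```text
[455.98313964 280.15072762 146.21194131] [ 2.76426338e+01  1.77467480e+01  9.28628509e+01  3.91774788e-03
  6.93600576e+01 -3.63925148e+01] 1.7833
200 [(476, 319, 225), (470, 319, 226), (467, 317, 225), (463, 318, 226), (443, 251, 193), (435, 255, 197)]
202 [(477, 315, 218), (470, 320, 222), (466, 318, 222), (463, 314, 220), (478, -53, 18), (434, 258, 194)]
204 [(476, 316, 215), (470, 319, 217), (466, 318, 217), (462, 317, 217), (478, -53, 11), (465, -45, 18)]
206 [(475, 321, 213), (469, 319, 213), (466, 315, 211), (462, 319, 214), (477, -53, 5), (466, -50, 8)]
208 [(476, 311, 203), (469, 323, 211), (466, 316, 207), (462, 316, 208), (476, -49, 1), (465, -50, 2)]
210 [(475, 317, 202), (468, 322, 206), (466, 315, 202), (461, 317, 204), (475, -38, 1), (463, -39, 2)]
212 [(475, 317, 197), (468, 324, 202), (465, 315, 198), (461, 317, 200), (473, -30, 0), (462, -32, 0)]
214 [(528, -1, 1), (470, 313, 191), (465, 316, 194), (461, 316, 195), (471, -15, 1), (460, -21, 0)]
216 [(526, 9, 1), (517, 8, 2), (512, 5, 1), (507, 3, 0), (470, -8, 0), (459, -10, 0)]
218 [(524, 17, 0), (516, 17, 0), (511
[... 607 characters left out ...]
1, 292), (260, 561, 293)]
265 [(89, -906, -753), (269, 542, 272), (263, 544, 275), (256, 542, 275)]
268 [(89, -883, -755), (268, 542, 267), (262, 548, 273), (255, 542, 270)]
271 [(272, 533, 254), (267, 543, 263), (261, 546, 266), (254, 542, 265)]
274 [(272, 533, 249), (266, 543, 257), (260, 547, 262), (253, 541, 259)]
277 [(88, -810, -757), (265, 541, 251), (259, 544, 255), (251, 539, 252)]
280 [(88, -788, -758), (64, -793, -757), (257, 541, 247), (17, -800, -753)]
283 [(89, -761, -756), (65, -765, -754), (40, -782, -763), (16, -786, -761)]
286 [(90, -731, -751), (66, -740, -753), (41, -753, -758), (19, -752, -753)]
289 [(88, -723, -762), (64, -731, -765), (42, -724, -754), (19, -734, -757)]
```

Run:
```python
from h import *
for i in range(4):
    im,d,W=cloud("side" if i%2 else "top"); s=state(); print(round(s['t'],2),np.round(s['tcp_pos'],1),np.round(s['qpos'],2),np.round(s['joint_velocities'],1))
    print(np.round(s['ee_rot'],3).tolist())
for n in("top","side"):
    im,d,W=cloud(n); P=W.reshape(-1,3)
    m=(P[:,1]<-222)&(P[:,1]>-260)&(P[:,0]>400)&(P[:,0]<700); print(n,np.percentile(P[m][:,2],[90,99,100]))
    m=(np.hypot(P[:,0]-457,P[:,1]-278)<60)&(P[:,2]>100); print(np.percentile(P[m],[0,1,50,99,100],axis=0).round())
```

```text
1.83 [456.  280.1 146.2] [ 27.64  17.75  92.86   0.    69.36 -36.4 ] [-0.2  0.1 -0.  -0.1 -0.1 -0.1]
[[0.438, 0.899, 0.0], [0.899, -0.438, 0.0], [0.0, 0.0, -1.0]]
1.88 [456.1 280.  146.1] [ 27.62  17.75  92.86   0.    69.36 -36.4 ] [-0.3  0.1 -0.  -0.1  0.  -0. ]
[[0.438, 0.899, 0.0], [0.899, -0.438, 0.0], [0.0, 0.0, -1.0]]
1.93 [456.2 279.8 146.1] [ 27.6   17.76  92.86   0.    69.36 -36.4 ] [-0.4  0.1  0.  -0.  -0.1 -0.1]
[[0.438, 0.899, 0.0], [0.899, -0.438, 0.0], [0.0, 0.0, -1.0]]
1.98 [456.3 279.7 146. ] [ 27.59  17.77  92.86  -0.    69.36 -36.41] [-0.3  0.1  0.   0.  -0.  -0.1]
[[0.438, 0.899, 0.0], [0.899, -0.438, 0.0], [0.0, 0.0, -1.0]]
top [230.51188141 233.81197419 237.27717711]
[[400. 218. 233.]
 [407. 222. 259.]
 [449. 273. 461.]
 [503. 334. 481.]
 [511. 338. 486.]]
side [213.60367934 233.07935874 235.66874114]
[[401. 219. 189.]
 [415. 224. 197.]
 [456. 305. 358.]
 [507. 335. 480.]
 [512. 338. 486.]]
```

The camera puts the fingertips near z=192 while the TCP reads 146, which disagrees with the description. I'll go down partway, to a height that is safe under either reading, and measure again.

Request:
jog_arm:
  deltas:
    - [[0,0,0,0,0,20,60],[0,0,0,0,0,25,60],[0,0,0,0,0,15,60],[0,0,0,0,0,0,60],[0,0,0,0,0,0,60]]

```text
t: 2.5
tcp_pos: [456.4, 279.2, 85.9]
ee_rot: [[0.439, 0.898, -0.001], [0.898, -0.439, -0.0], [-0.001, -0.001, -1.0]]
wrist_force: [-0.4, 1.6, 0.0]
finger_gap: 60.1
```

```bash
cat > tip.py <<'E'
from h import *
import sys
im,d,W=cloud("side"); s=state(); ax=s['ee_rot'][:2,0]
P=W.reshape(-1,3); z0=float(sys.argv[1])
m=(np.hypot(P[:,0]-s['tcp_pos'][0],P[:,1]-s['tcp_pos'][1])<60)&(P[:,2]>z0)&(P[:,2]<350)
P=P[m]; x=(P[:,:2]-s['tcp_pos'][:2])@ax
for lo,hi in ((-60,-20),(20,60)):
    q=P[(x>lo)&(x<hi)]; print(lo,len(q),np.sort(q[:,2])[[0,5,20]].round(1) if len(q)>20 else '')
print(s['tcp_pos'].round(1))
v,u=np.nonzero(np.isfinite(W[...,0])); 
g=np.clip(im[150:300,270:430].astype(float)*1.8,0,255).astype(np.uint8)
cv2.imwrite(f"pics/{sys.argv[2]}.png",cv2.resize(g,None,fx=5,fy=5,interpolation=2)[:,:,::-1][:600])
E
python3 tip.py 77 s3; python3 to.py 457.2 278 86
```

```text
-60 413 [128.6 131.2 135.5]
20 1810 [128.6 131.5 138.1]
[456.9 279.5  86.8]
tcp [456.9 279.5  86.8] delta tool [-1.2  0.9  0.8] gap 60.0 F [-0.  -1.   0.4] t 2.55
```

View pics/s3.png

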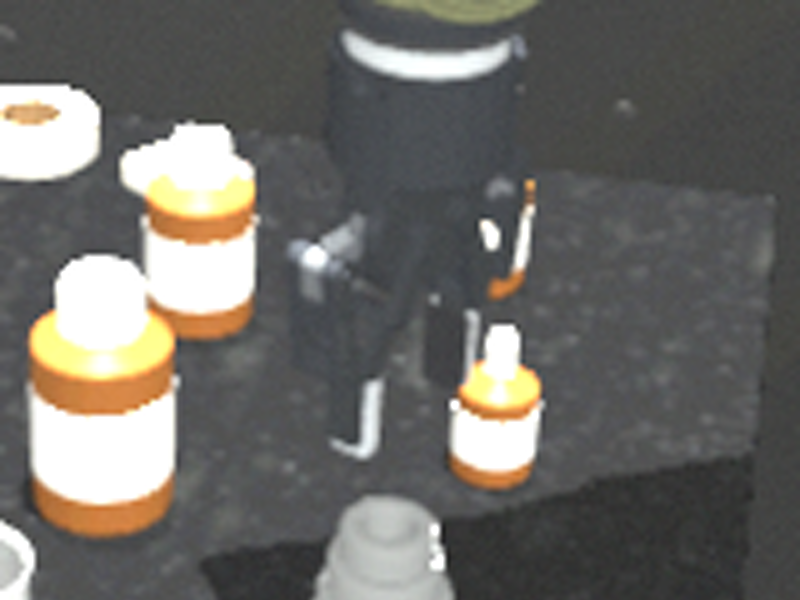

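Run:
```python
from h import *
acc=[]
for i in range(3):
    im,d,W=cloud("side"); s=state(); R=s['ee_rot']; p=s['tcp_pos']
    P=W.reshape(-1,3); P=P[(np.hypot(P[:,0]-p[0],P[:,1]-p[1])<65)&(P[:,2]>110)&(P[:,2]<350)]
    acc.append((P-p)@R)
Q=np.vstack(acc)  # tool coordinates
print(p.round(1))
for zlo in (-46,-50,-55,-60,-70,-80,-90,-110,-130):
    for sgn in(1,-1):
        q=Q[(Q[:,2]<zlo+4)&(Q[:,2]>=zlo-2)&(sgn*Q[:,0]>10)]
        if len(q)>4: print(zlo,sgn,len(q),'x',np.percentile(q[:,0],[2,25,50,75,98]).round(1),'y',np.percentile(q[:,1],[2,25,50,75,98]).round(1))
```

```text
[457.1 279.5  87.1]
-46 1 31 x [30.7 34.3 35.4 36.3 38.2] y [-10.8  -7.7  -3.7   1.5   8.5]
-46 -1 38 x [-37.6 -32.2 -31.4 -30.5 -28.8] y [-10.3  -4.8   0.7   5.1   9. ]
-50 1 42 x [30.4 34.2 36.7 39.3 42. ] y [-12.2 -10.   -7.5  -2.9   5.1]
-50 -1 70 x [-38.1 -32.5 -31.1 -30.2 -28.6] y [-11.   -7.6  -1.8   4.   10.5]
-55 1 76 x [31.7 35.7 40.  42.  43.8] y [-12.1  -8.4  -5.8   1.7   7.6]
-55 -1 75 x [-37.1 -32.2 -31.2 -30.3 -28.7] y [-11.9  -8.7  -2.2   4.2  10.1]
-60 1 77 x [30.5 36.3 40.4 42.5 44.8] y [-12.1  -9.1  -6.4  -0.2   7. ]
-60 -1 71 x [-36.1 -32.  -31.  -30.1 -28.3] y [-12.1  -9.   -2.5   4.    8.8]
-70 1 80 x [28.7 35.4 40.2 42.7 44.6] y [-11.8  -9.2  -6.    0.8   5.6]
-70 -1 74 x [-37.3 -32.3 -31.3 -30.4 -28.7] y [-11.9  -8.7  -2.7   4.5  10.4]
-80 1 54 x [29.4 34.3 38.1 41.9 43.4] y [-12.2 -10.2  -7.4  -5.4   3.3]
-80 -1 104 x [-41.2 -33.4 -31.7 -30.7 -28.4] y [-11.9  -7.9  -3.6   5.2  11.1]
-90 1 61 x [29.  37.9 42.  53.7 60.5] y [-14.3 -12.4 -11.6  -9.6   5.4]
-90 -1 102 x [-55.4 -36.4 -33.1 -32.2 -30.4] y [-13.8 -11.   -4.5   2.5   9.1]
-110 1 174 x [21.9 31.7 34.8 57.8 63.7] y [-17.5 -12.9 -10.4  -1.1  11.4]
-110 -1 85 x [-62.  -52.7 -29.4 -23.2 -15.4] y [-17.6 -15.9 -11.6  -9.5  -6.6]
-130 1 144 x [12.4 24.1 28.8 55.8 64.8] y [-18.7 -14.7 -11.3  -5.9   6.1]
-130 -1 86 x [-62.8 -56.5 -51.1 -13.9 -10.8] y [-19.1 -15.2 -11.8  -9.   -3.4]
```

Request:
jog_arm:
  deltas:
    - [[0,0,0,0,0,20,60],[0,0,0,0,0,20,60],[0,0,0,0,0,10,60],[0,0,0,0,0,0,60],[0,0,0,0,0,0,60]]

```text
t: 3.12
tcp_pos: [456.8, 279.3, 36.5]
ee_rot: [[0.439, 0.898, 0.0], [0.898, -0.439, 0.0], [0.0, 0.0, -1.0]]
wrist_force: [0.2, 0.5, 0.7]
finger_gap: 60.2
```

```bash
python3 to.py 457.2 278 16;python3 tip.py 77 s4; python3 to.py 457.2 278 16
```

```text
tcp [456.8 279.3  36.5] delta tool [-1.   1.  20.5] gap 60.2 F [0.2 0.5 0.7] t 3.12
-60 420 [80.8 82.6 86.1]
20 2110 [79.8 82.3 89.9]
[457.1 279.5  37. ]
tcp [457.1 279.5  37. ] delta tool [-1.3  0.8 21. ] gap 59.9 F [0.  1.4 0.1] t 3.17
```

View pics/s4.png

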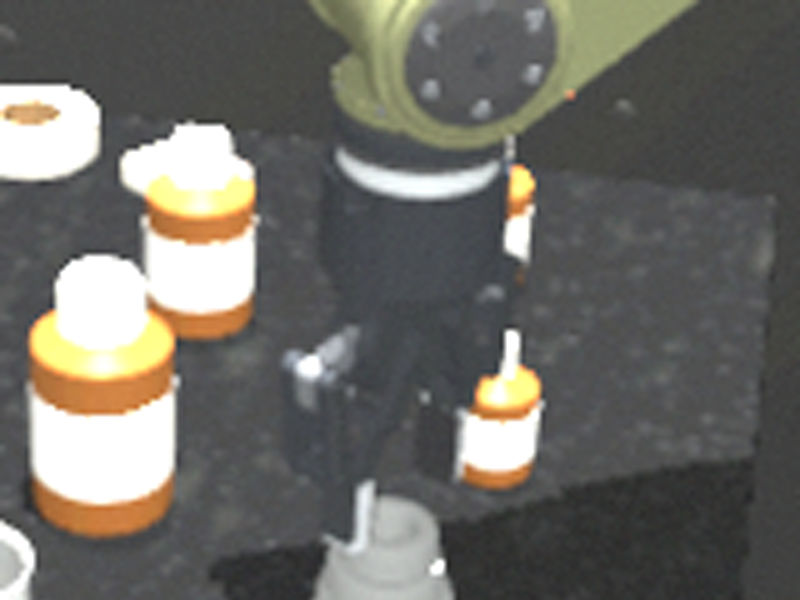

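Request:
jog_arm:
  deltas:
    - [[0,0,0,-1.2,0.8,10,60],[0,0,0,0,0,10,60],[0,0,0,0,0,0,60],[0,0,0,0,0,0,60]]

```text
t: 3.5
tcp_pos: [456.4, 277.6, 15.3]
ee_rot: [[0.439, 0.898, -0.001], [0.898, -0.439, -0.001], [-0.001, -0.001, -1.0]]
wrist_force: [-0.2, 0.2, 0.9]
finger_gap: 60.1
```

```bash
python3 to.py 457.2 278 16;python3 tip.py 45 s5
```

```text
tcp [456.4 277.6  15.3] delta tool [ 0.7  0.5 -0.7] gap 60.1 F [-0.2  0.2  0.9] t 3.5
-60 666 [59.7 62.3 67.3]
20 2350 [45.  46.6 50.6]
[456.7 277.7  15.7]
```

View pics/s5.png

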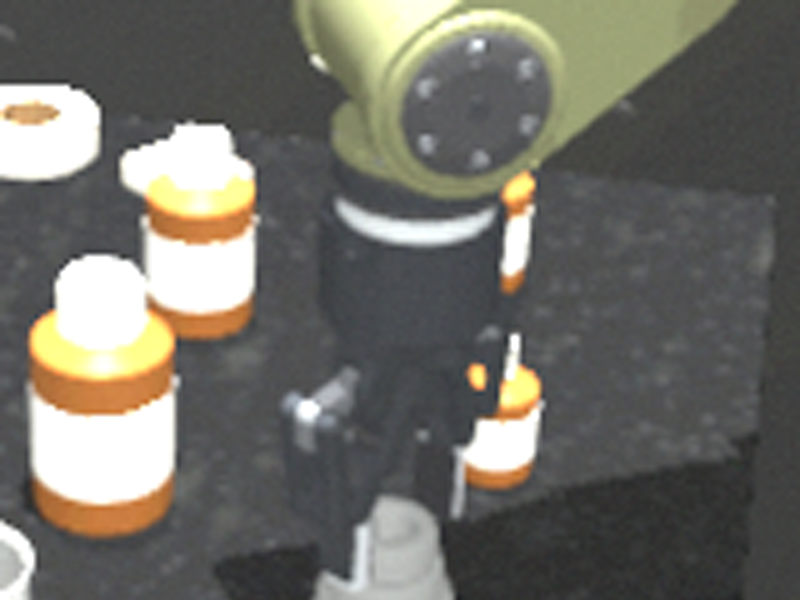

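The fingertips sit beside ring d at about z=61. Closing now.

Request:
jog_arm:
  deltas:
    - [[0,0,0,0,0,0,30],[0,0,0,0,0,0,30],[0,0,0,0,0,0,30],[0,0,0,0,0,0,30],[0,0,0,0,0,0,30]]

```text
t: 3.97
tcp_pos: [457.1, 278.0, 16.7]
ee_rot: [[0.439, 0.898, 0.001], [0.898, -0.439, 0.0], [0.001, 0.001, -1.0]]
wrist_force: [-1.5, -0.5, 4.3]
finger_gap: 40.7
```

Request:
jog_arm:
  deltas:
    - [[0,0,0,0,0,-5,30],[0,0,0,0,0,-10,30],[0,0,0,0,0,-15,30],[0,0,0,0,0,0,30],[0,0,0,0,0,0,30]]

```text
t: 4.38
tcp_pos: [457.2, 278.0, 46.8]
ee_rot: [[0.439, 0.898, 0.002], [0.898, -0.439, 0.001], [0.002, 0.001, -1.0]]
wrist_force: [0.0, -0.0, -1.7]
finger_gap: 40.9
```

```bash
python3 to.py 429.5 117.2 60;python3 tip.py 65 s6
```

```text
tcp [457.2 278.   46.8] delta tool [-156.6   45.8  -13.4] gap 40.9 F [ 0.  -0.  -1.7] t 4.38
-60 333 [ 90.9  96.9 104. ]
20 2017 [86.1 90.2 96.9]
[456.8 277.8  46. ]
```

View pics/s6.png

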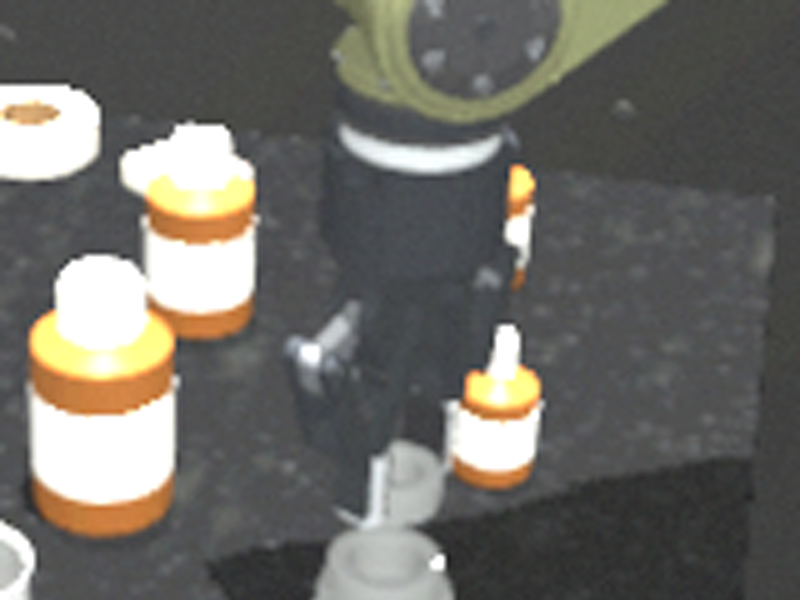

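Request:
jog_arm:
  deltas:
    - [[0,0,0,-15,4,-12,30],[0,0,0,-35,10.4,-12,30],[0,0,0,-35,10.4,0,30],[0,0,0,-35,10.4,0,30],[0,0,0,-30,9,0,30]]

```text
t: 4.85
tcp_pos: [429.5, 121.8, 69.3]
ee_rot: [[0.439, 0.898, -0.001], [0.898, -0.439, -0.0], [-0.001, -0.001, -1.0]]
wrist_force: [0.6, -0.1, -1.1]
finger_gap: 41.5
```

Request:
jog_arm:
  deltas:
    - [[0,0,0,-6.6,1.6,0,30],[0,0,0,0,0,0,30],[0,0,0,0,0,0,30]]

```text
t: 5.1
tcp_pos: [429.2, 117.2, 69.7]
ee_rot: [[0.44, 0.898, -0.0], [0.898, -0.44, 0.0], [0.0, -0.0, -1.0]]
wrist_force: [-0.6, 0.7, -1.6]
finger_gap: 41.1
```

```bash
cat > held.py <<'E'
# held.py r z_ring_bottom x y : fit ring of radius r in both cams
from h import *
import sys
r=float(sys.argv[1]); zb=float(sys.argv[2]); xy=(float(sys.argv[3]),float(sys.argv[4]))
def cyl(P,R):
    f=lambda c: np.hypot(P[:,0]-c[0],P[:,1]-c[1])-R
    s=least_squares(f,P[:,:2].mean(0)-0*P[:,:2].mean(0),loss='soft_l1',f_scale=1.5); return s.x.round(1),np.sqrt(np.mean(s.fun**2)).round(2),len(P)
for n in("side","top"):
    im,d,W=cloud(n)
    b=im.astype(int); br=(b.max(2)>75)&(b.max(2)-b.min(2)<40)
    W=np.where(br[...,None],W,np.nan)
    P=near(W,xy,r+8,zb-8,zb+24); 
    if len(P)<15: print(n,len(P)); continue
    print(n,'z',np.percentile(P[:,2],[1,5,50,95,99]).round(1))
    S=near(W,xy,r+7,zb+2,zb+14); S=S[np.hypot(S[:,0]-xy[0],S[:,1]-xy[1])>r-6]
    if len(S)>10: print(n,'side fit',cyl(S,r))
    T=near(W,xy,r+7,zb+16,zb+21)
    if len(T)>10: print(n,'top bbox',((T[:,:2].min(0)+T[:,:2].max(0))/2).round(1),len(T),np.median(T[:,2]).round(1))
s=state(); print(s['tcp_pos'].round(1),round(s['finger_gap'],1))
E
python3 to.py 429.5 117.2 70; python3 held.py 21.5 107.5 429.5 117.2; python3 tip.py 80 s7
```

```text
tcp [429.2 117.2  69.7] delta tool [ 0.1  0.3 -0.3] gap 41.1 F [-0.6  0.7 -1.6] t 5.1
side z [109.4 110.5 121.2 126.5 130.1]
side side fit (array([432.4, 118.7]), np.float64(2.56), 56)
side top bbox [422.7 121. ] 45 125.0
top 0
[429.3 117.9  69.7] 40.9
-60 271 [115.8 123.6 127.9]
20 1503 [110.5 112.9 119.7]
[429.2 118.   69.6]
```

View pics/s7.png

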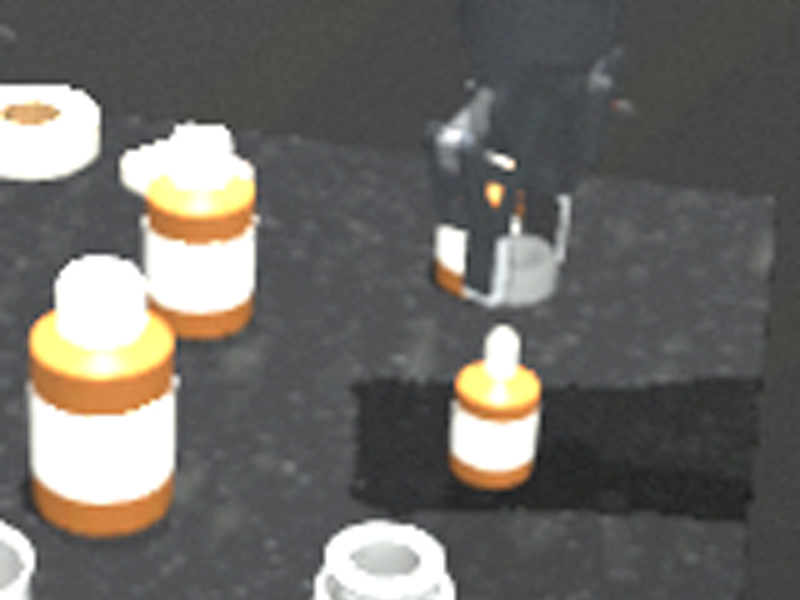

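```bash
cat > ov.py <<'E'
# ov.py name bx by ringR bore zbottom capR captop [rx ry]: overlays ring circles (ring at rx,ry default tcp) and cap circle in side img
from h import *
import sys
name=sys.argv[1]; bx,by,R,bore,zb,cr,ct=map(float,sys.argv[2:9])
s=state(); rx,ry=(map(float,sys.argv[9:11]) if len(sys.argv)>9 else s['tcp_pos'][:2])
im,d=vision.grab_frame("side"); c=vision.camera_info("side")
K=np.array([[c['fx'],0,c['cx']],[0,c['fy'],c['cy']],[0,0,1.]]); Rt=c['orientation'].T
rv=cv2.Rodrigues(Rt)[0]; tv=-Rt@c['origin']
a=np.linspace(0,2*np.pi,100)
def circ(x,y,z,r): return cv2.projectPoints(np.c_[x+r*np.cos(a),y+r*np.sin(a),0*a+z],rv,tv,K,np.array([c['k1'],0,0,0,0.]))[0][:,0]
cs=[(circ(rx,ry,zb,R),(0,255,0)),(circ(rx,ry,zb+18,R),(0,255,0)),(circ(rx,ry,zb+18,bore),(255,255,0)),(circ(bx,by,ct,cr),(255,0,255)),(circ(bx,by,ct-20,cr),(255,0,255))]
m=np.vstack([q[0] for q in cs]).mean(0); u0,v0=int(np.clip(m[0]-55,0,530)),int(np.clip(m[1]-42,0,396)); f=7
g=np.clip(im[v0:v0+84,u0:u0+110].astype(float)*1.6,0,255).astype(np.uint8); g=cv2.resize(g,None,fx=f,fy=f,interpolation=1)
for q,col in cs: cv2.polylines(g,[np.round(((q-[u0,v0])+.5)*f).astype(np.int32)],True,col,1)
cv2.imwrite(f"pics/{name}.png",g[:,:,::-1]); print(u0,v0,s['tcp_pos'].round(1))
E
python3 ov.py o1 429.6 117.1 21.5 11.5 107 7 80
```

```text
316 166 [429.2 118.   69.6]
```

View pics/o1.png

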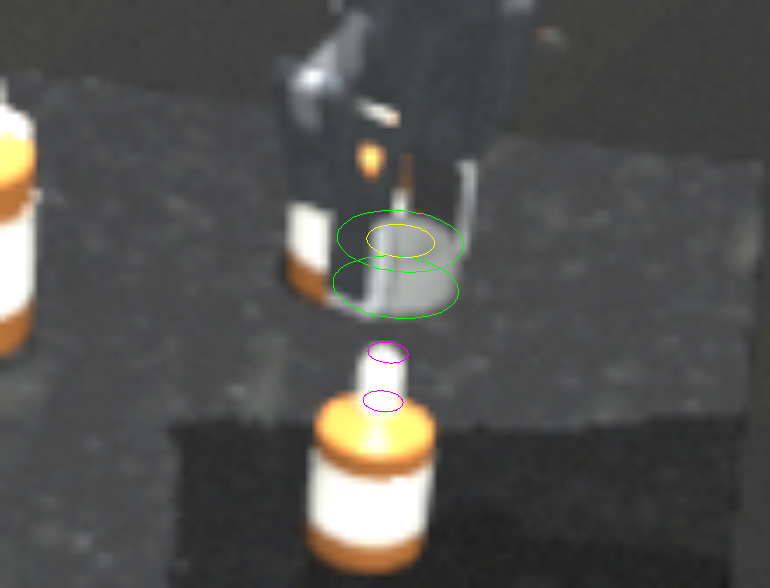

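Request:
jog_arm:
  deltas:
    - [[0,0,0,-0.6,0.5,15,30],[0,0,0,0,0,10,30],[0,0,0,0,0,8,30],[0,0,0,0,0,6,30],[0,0,0,0,0,4,30]]

```text
t: 5.72
tcp_pos: [429.0, 116.4, 26.0]
ee_rot: [[0.439, 0.898, -0.001], [0.898, -0.439, -0.0], [-0.001, -0.001, -1.0]]
wrist_force: [-0.6, -0.2, -1.7]
finger_gap: 40.9
```

Request:
jog_arm:
  deltas:
    - [[0,0,0,0,0,3,30],[0,0,0,0,0,2,30],[0,0,0,0,0,1,30],[0,0,0,0,0,0,30]]

```text
t: 6.05
tcp_pos: [429.4, 116.2, 20.9]
ee_rot: [[0.439, 0.898, 0.0], [0.898, -0.439, 0.0], [0.0, 0.0, -1.0]]
wrist_force: [0.4, 0.1, -1.9]
finger_gap: 40.7
```

```bash
python3 to.py 429.6 117.1 17; python3 ov.py o2 429.6 117.1 21.5 11.5 58 7 80
```

```text
tcp [429.4 116.2  20.9] delta tool [ 0.9 -0.2  3.9] gap 40.7 F [ 0.4  0.1 -1.9] t 6.05
315 177 [429.4 116.2  20.9]
```

View pics/o2.png

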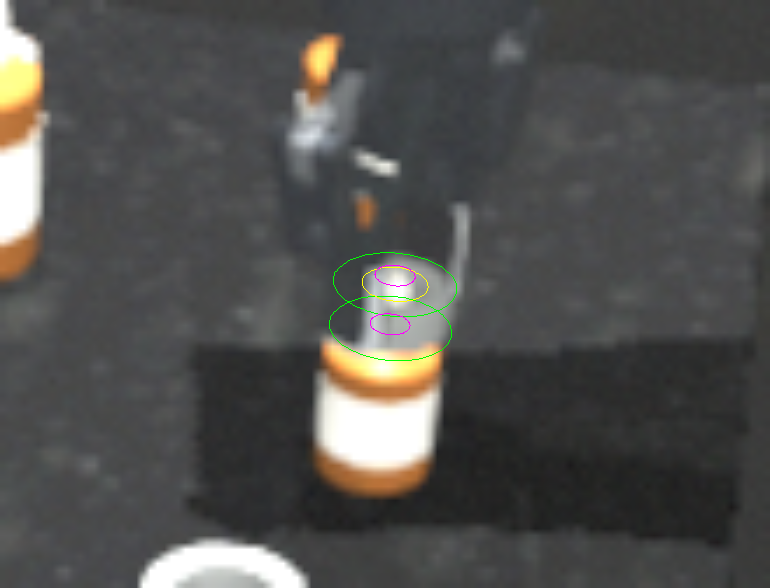

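Request:
jog_arm:
  deltas:
    - [[0,0,0,0.8,0,1.5,30],[0,0,0,0,0,1.5,30],[0,0,0,0,0,0,30],[0,0,0,0,0,0,30]]

```text
t: 6.43
tcp_pos: [429.6, 116.9, 17.8]
ee_rot: [[0.439, 0.898, -0.0], [0.898, -0.439, -0.0], [-0.0, -0.0, -1.0]]
wrist_force: [0.5, 0.3, 0.1]
finger_gap: 40.9
```

Request:
jog_arm:
  deltas:
    - [[0,0,0,0,0,0,46],[0,0,0,0,0,0,50],[0,0,0,0,0,0,60],[0,0,0,0,0,0,70],[0,0,0,0,0,0,70]]

```text
t: 6.85
tcp_pos: [429.7, 117.0, 17.9]
ee_rot: [[0.439, 0.898, 0.0], [0.898, -0.439, 0.0], [0.0, 0.0, -1.0]]
wrist_force: [0.4, 0.6, -1.8]
finger_gap: 70.0
```

```bash
python3 to.py 429.6 117.1 17; python3 ov.py o3 429.6 117.1 21.5 11.5 54 7 80 429.6 117.1
```

```text
tcp [429.7 117.   17.9] delta tool [ 0.1 -0.2  0.9] gap 70.0 F [ 0.4  0.6 -1.8] t 6.85
315 178 [429.7 117.   17.9]
```

View pics/o3.png

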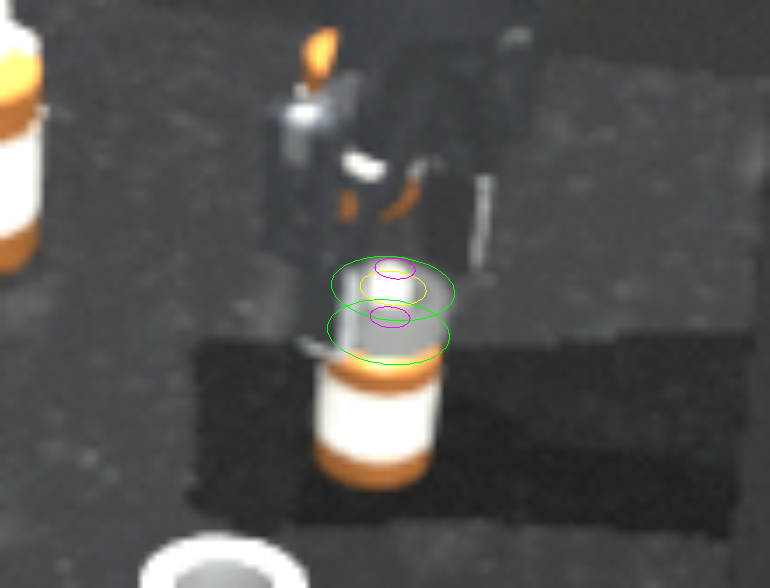

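Ring d is seated on bottle d (side view around (372,225)), and the fingers are open to 70. I'll lift and return to the stack for ring c.

Request:
jog_arm:
  deltas:
    - [[0,0,0,0,0,-15,70],[0,0,0,0,0,-30,70],[0,0,0,30,-9,-15,70],[0,0,0,38,-11,0,70],[0,0,0,38,-11,0,70]]

```text
t: 7.32
tcp_pos: [449.2, 227.2, 79.3]
ee_rot: [[0.441, 0.898, 0.003], [0.898, -0.441, 0.001], [0.002, 0.002, -1.0]]
wrist_force: [1.1, -1.0, -0.6]
finger_gap: 69.6
```

Request:
jog_arm:
  deltas:
    - [[0,0,0,35,-10,0,70],[0,0,0,15.7,-5,0,70],[0,0,0,0,0,0,70],[0,0,0,0,0,0,70]]

```text
t: 7.65
tcp_pos: [456.8, 278.4, 77.5]
ee_rot: [[0.438, 0.899, -0.001], [0.899, -0.438, -0.0], [-0.001, -0.0, -1.0]]
wrist_force: [-0.1, -0.2, -0.1]
finger_gap: 69.8
```

```bash
python3 to.py 457.2 278 -3
python3 - <<'E'
from h import *
def cyl(P,R):
    f=lambda c: np.hypot(P[:,0]-c[0],P[:,1]-c[1])-R
    s=least_squares(f,P[:,:2].mean(0),loss='soft_l1',f_scale=1.5); return s.x.round(1),np.sqrt(np.mean(s.fun**2)).round(2),len(P)
im,d,W=cloud("side")
for k,R,z in (("ra",35,0),("rb",30.5,18),("rc",26,36)):
    S=near(W,(458,278),R+8,z+3,z+14); S=S[np.hypot(S[:,0]-458,S[:,1]-278)>R-6]; print(k,cyl(S,R))
S=near(W,(429,117),28,57,70); S=S[np.hypot(S[:,0]-429,S[:,1]-117)>16]; print("rd",cyl(S,21.5), np.percentile(near(W,(429,117),22,50,76)[:,2],[5,50,95]).round(1))
S=near(W,(429,117),30,10,40);print("bottle_d",cyl(S,20.5))
cv2.imwrite("pics/s8.png",cv2.resize(im[180:300,290:420],None,fx=5,fy=5,interpolation=1)[:,:,::-1])
E
```

```text
tcp [456.8 278.4  77.5] delta tool [-0.1  0.6 80.5] gap 69.8 F [-0.1 -0.2 -0.1] t 7.65
ra (array([457.1, 276.7]), np.float64(1.46), 121)
rb (array([457.2, 277.2]), np.float64(1.43), 107)
rc (array([457.8, 278.1]), np.float64(1.46), 90)
rd (array([429.9, 115.6]), np.float64(1.47), 63) [51.2 67.7 73.2]
bottle_d (array([430. , 116.3]), np.float64(1.41), 162)
```

View pics/s8.png

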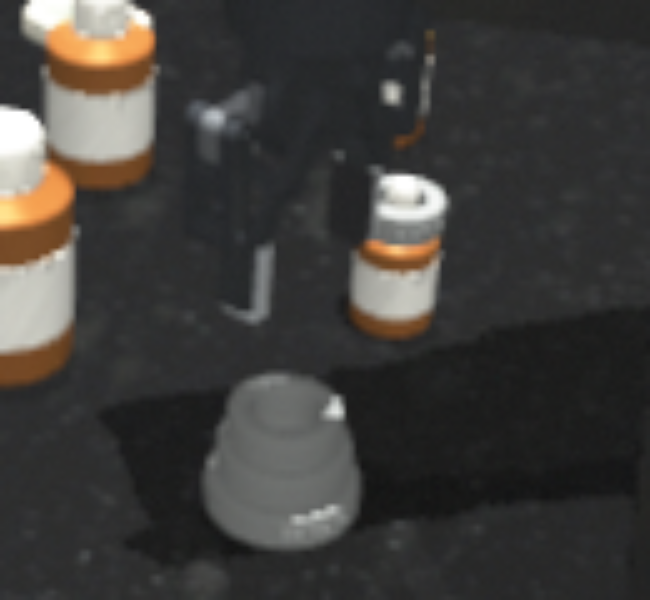

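Ring d lies level on bottle d and the stack hasn't moved. Descending for ring c.

Request:
jog_arm:
  deltas:
    - [[0,0,0,0,0.3,20,68],[0,0,0,0,0,25,68],[0,0,0,0,0,20,68],[0,0,0,0,0,10,68],[0,0,0,0,0,5,68]]

```text
t: 8.12
tcp_pos: [457.0, 276.6, -3.3]
ee_rot: [[0.44, 0.898, -0.002], [0.898, -0.44, -0.001], [-0.002, -0.001, -1.0]]
wrist_force: [-0.0, 0.7, -0.0]
finger_gap: 68.1
```

Request:
jog_arm:
  deltas:
    - [[0,0,0,0,0,0,68],[0,0,0,0,0,0,68]]

```text
t: 8.28
tcp_pos: [458.0, 277.7, -1.2]
ee_rot: [[0.44, 0.898, 0.001], [0.898, -0.44, 0.0], [0.001, 0.001, -1.0]]
wrist_force: [-0.4, 0.3, 1.8]
finger_gap: 67.9
```

```bash
python3 to.py 457.2 278 -3; python3 tip.py 30 s9
```

```text
tcp [458.  277.7  -1.2] delta tool [-0.1 -0.8  1.8] gap 67.9 F [-0.4  0.3  1.8] t 8.28
-60 806 [32.  44.2 50.5]
20 2338 [30.  31.1 34. ]
[458.1 277.9  -1. ]
```

View pics/s9.png

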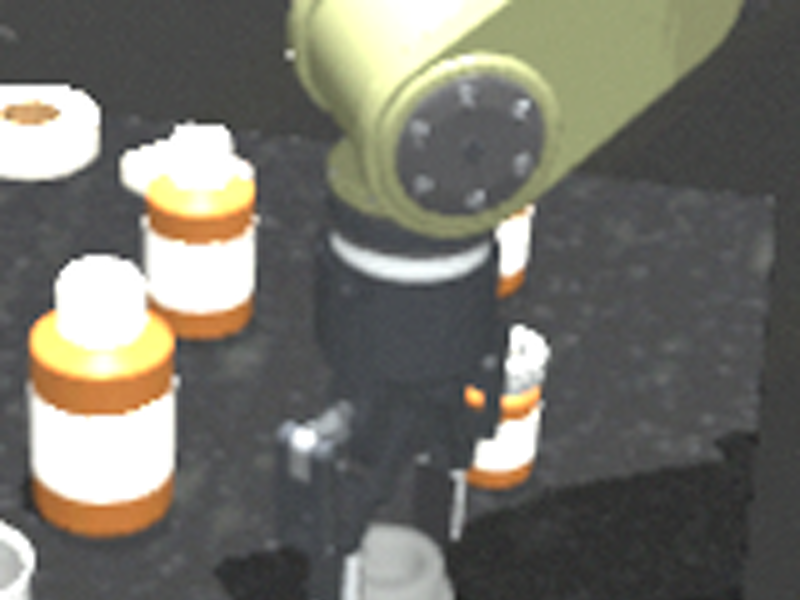

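Request:
jog_arm:
  deltas:
    - [[0,0,0,0,-0.5,1,40],[0,0,0,0,0,0,40],[0,0,0,0,0,0,40],[0,0,0,0,0,0,40],[0,0,0,0,0,0,40]]

```text
t: 8.75
tcp_pos: [457.5, 278.3, -1.7]
ee_rot: [[0.439, 0.898, 0.002], [0.898, -0.439, 0.001], [0.001, 0.001, -1.0]]
wrist_force: [-2.3, -1.9, 10.7]
finger_gap: 49.5
```

Request:
jog_arm:
  deltas:
    - [[0,0,0,0,0,-5,40],[0,0,0,0,0,-10,40],[0,0,0,0,0,-15,40],[0,0,0,0,0,-20,40],[0,0,0,0,0,-20,40]]

```text
t: 9.17
tcp_pos: [456.8, 277.9, 68.3]
ee_rot: [[0.439, 0.898, -0.0], [0.898, -0.439, -0.0], [-0.0, -0.0, -1.0]]
wrist_force: [0.1, -0.1, -2.0]
finger_gap: 49.3
```

```bash
python3 to.py 463.6 -73 85;python3 ov.py o4 457 278 26 16 106 25 36
```

```text
tcp [456.8 277.9  68.3] delta tool [-312.3  160.3  -16.7] gap 49.3 F [ 0.1 -0.1 -2. ] t 9.17
293 208 [456.8 277.9  68.3]
```

View pics/o4.png

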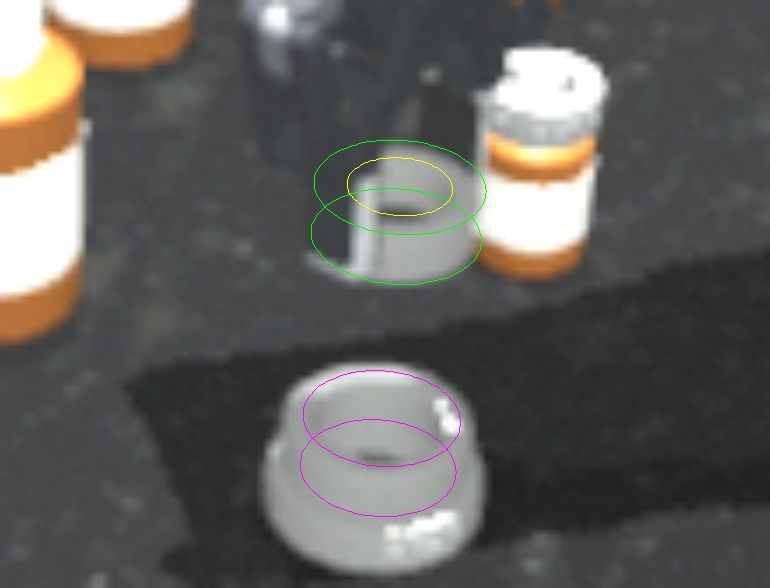

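Request:
jog_arm:
  deltas:
    - [[0,0,0,-20,10.3,-5,40],[0,0,0,-35,18,-5,40],[0,0,0,-35,18,0,40],[0,0,0,-35,18,0,40],[0,0,0,-35,18,0,40]]

```text
t: 9.63
tcp_pos: [460.3, 96.6, 77.6]
ee_rot: [[0.439, 0.899, 0.001], [0.899, -0.439, 0.0], [0.001, 0.001, -1.0]]
wrist_force: [0.4, 0.0, -2.1]
finger_gap: 49.3
```

Request:
jog_arm:
  deltas:
    - [[0,0,0,-35,18,0,40],[0,0,0,-35,18,0,40],[0,0,0,-35,18,0,40],[0,0,0,-32,16,0,40],[0,0,0,-15.3,8,0,40]]

```text
t: 10.05
tcp_pos: [463.6, -76.3, 77.6]
ee_rot: [[0.441, 0.897, 0.001], [0.897, -0.441, -0.001], [-0.0, 0.001, -1.0]]
wrist_force: [-0.2, 0.9, -1.7]
finger_gap: 48.8
```

Request:
jog_arm:
  deltas:
    - [[0,0,0,0,0,0,40],[0,0,0,0,0,0,40],[0,0,0,0,0,0,40]]

```text
t: 10.3
tcp_pos: [463.8, -72.4, 77.1]
ee_rot: [[0.439, 0.898, 0.0], [0.898, -0.439, 0.0], [0.0, 0.0, -1.0]]
wrist_force: [0.6, 1.4, -1.6]
finger_gap: 49.1
```

```bash
python3 to.py 463.6 -73 34;python3 ov.py o5 463.6 -73 26 16 116 11 95
```

```text
tcp [463.8 -72.4  77.1] delta tool [-0.6  0.1 43.1] gap 49.1 F [ 0.6  1.4 -1.6] t 10.3
313 128 [463.8 -72.4  77.1]
```

View pics/o5.png

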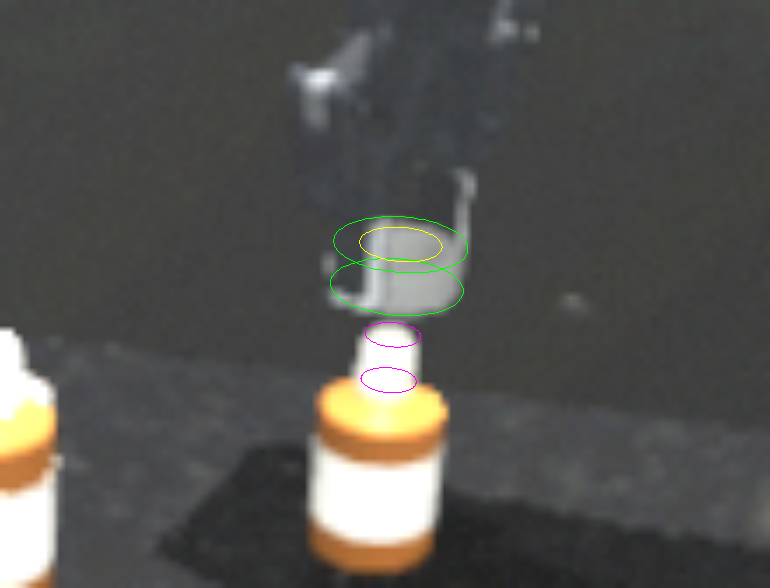

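Request:
jog_arm:
  deltas:
    - [[0,0,0,-0.6,0,10,40],[0,0,0,0,0,10,40],[0,0,0,0,0,10,40],[0,0,0,0,0,6,40],[0,0,0,0,0,4,40]]

```text
t: 10.77
tcp_pos: [462.9, -73.2, 35.4]
ee_rot: [[0.439, 0.899, -0.002], [0.899, -0.439, 0.0], [-0.0, -0.002, -1.0]]
wrist_force: [1.0, 0.2, -3.1]
finger_gap: 49.4
```

Request:
jog_arm:
  deltas:
    - [[0,0,0,0,0,2,40],[0,0,0,0,0,0,40],[0,0,0,0,0,0,40]]

```text
t: 11.02
tcp_pos: [463.7, -73.6, 35.0]
ee_rot: [[0.439, 0.898, 0.0], [0.898, -0.439, -0.0], [0.0, 0.0, -1.0]]
wrist_force: [0.6, -0.5, -1.7]
finger_gap: 49.2
```

```bash
python3 to.py 463.6 -73 31;python3 ov.py o6 463.6 -73 26 16 73 11 95
```

```text
tcp [463.7 -73.6  35. ] delta tool [ 0.5 -0.3  4. ] gap 49.2 F [ 0.6 -0.5 -1.7] t 11.02
313 136 [463.7 -73.6  35. ]
```

View pics/o6.png

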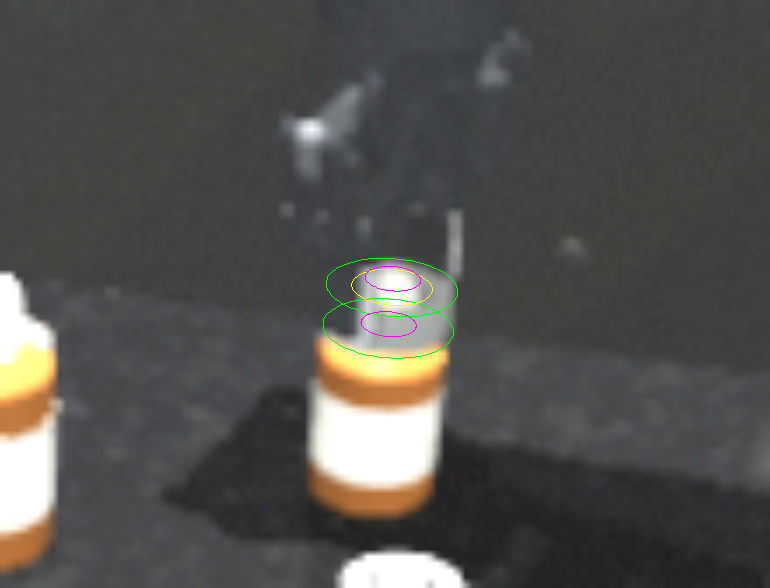

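Request:
jog_arm:
  deltas:
    - [[0,0,0,0.4,0,2,40],[0,0,0,0,0,2,40],[0,0,0,0,0,0,40],[0,0,0,0,0,0,40]]

```text
t: 11.4
tcp_pos: [463.7, -73.1, 30.8]
ee_rot: [[0.439, 0.898, -0.0], [0.898, -0.439, 0.0], [-0.0, -0.0, -1.0]]
wrist_force: [0.2, 0.4, -2.1]
finger_gap: 49.0
```

Request:
jog_arm:
  deltas:
    - [[0,0,0,0,0,0,54],[0,0,0,0,0,0,58],[0,0,0,0,0,0,68],[0,0,0,0,0,0,76],[0,0,0,0,0,0,76]]

```text
t: 11.82
tcp_pos: [463.8, -73.1, 31.0]
ee_rot: [[0.439, 0.898, 0.0], [0.898, -0.439, -0.0], [0.0, 0.0, -1.0]]
wrist_force: [-0.3, -0.1, -0.1]
finger_gap: 75.8
```

```bash
python3 to.py 457.2 278 60;python3 ov.py o7 463.6 -73 26 16 68 11 95 463.6 -73
```

```text
tcp [463.8 -73.1  31. ] delta tool [ 312.6 -160.2  -29.1] gap 75.8 F [-0.3 -0.1 -0.1] t 11.82
313 137 [463.8 -73.1  31. ]
```

View pics/o7.png

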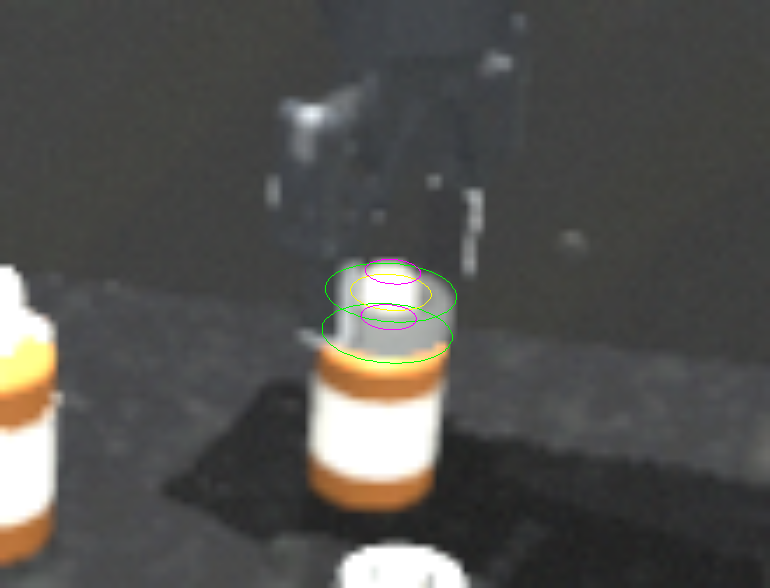

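Ring c is seated on bottle c. Going back for ring b.

Request:
jog_arm:
  deltas:
    - [[0,0,0,0,0,-20,76],[0,0,0,0,0,-25,76],[0,0,0,30,-15,-5,76],[0,0,0,35,-18,0,76],[0,0,0,35,-18,0,76]]

```text
t: 12.28
tcp_pos: [461.9, 40.0, 81.6]
ee_rot: [[0.441, 0.897, 0.001], [0.897, -0.441, 0.0], [0.001, 0.001, -1.0]]
wrist_force: [1.4, -0.1, 0.7]
finger_gap: 75.7
```

Request:
jog_arm:
  deltas:
    - [[0,0,0,35,-18,0,76],[0,0,0,35,-18,0,76],[0,0,0,35,-18,0,76],[0,0,0,35,-18,0,76],[0,0,0,35,-18,0,76]]

```text
t: 12.7
tcp_pos: [457.4, 237.9, 81.0]
ee_rot: [[0.439, 0.898, 0.0], [0.898, -0.439, 0.0], [0.0, 0.0, -1.0]]
wrist_force: [1.2, 0.3, -0.4]
finger_gap: 76.0
```

Request:
jog_arm:
  deltas:
    - [[0,0,0,27,-14,0,76],[0,0,0,10.6,-5.2,0,76],[0,0,0,0,0,0,76],[0,0,0,0,0,0,76]]

```text
t: 13.03
tcp_pos: [456.9, 277.8, 80.6]
ee_rot: [[0.438, 0.899, -0.0], [0.899, -0.438, -0.0], [-0.001, -0.0, -1.0]]
wrist_force: [-0.2, 0.2, 0.2]
finger_gap: 75.8
```

```bash
cat > chk.py <<'E'
from h import *
def cyl(P,R):
    f=lambda c: np.hypot(P[:,0]-c[0],P[:,1]-c[1])-R
    s=least_squares(f,P[:,:2].mean(0),loss='soft_l1',f_scale=1.5); return s.x.round(1),np.sqrt(np.mean(s.fun**2)).round(2),len(P)
B=dict(a=((611.6,194.1),34,98,35,96),b=((610,8.1),29.5,84,30.5,82),c=((463.6,-73),25,70,26,68),d=((429.6,117.1),20.5,56,21.5,54))
import sys
for n in("side","top"):
    im,d,W=cloud(n); cv2.imwrite(f"pics/{sys.argv[1]}_{n}.png",im[:,:,::-1])
    for k,(xy,R,zs,rr,rz) in B.items():
        S=near(W,xy,R+10,10,zs-16); T=near(W,xy,rr+8,rz+3,rz+14); T=T[np.hypot(T[:,0]-xy[0],T[:,1]-xy[1])>rr-6]
        Z=near(W,xy,rr+5,rz+12,rz+24); Z=Z[(np.hypot(Z[:,0]-xy[0],Z[:,1]-xy[1])>rr-8)]
        print(n,k,'body',cyl(S,R) if len(S)>10 else len(S),'ring',cyl(T,rr) if len(T)>10 else len(T),'ringtop',np.percentile(Z[:,2],[50,90]).round(1) if len(Z) else '')
    for k,R,z in (("ra",35,0),("rb",30.5,18)):
        S=near(W,(457,278),R+8,z+3,z+14); S=S[np.hypot(S[:,0]-457,S[:,1]-278)>R-6]; print(n,k,cyl(S,R) if len(S)>10 else len(S))
E
python3 to.py 457.2 278 -20; python3 chk.py c1
```

```text
tcp [456.9 277.8  80.6] delta tool [  0.4   0.2 100.6] gap 75.8 F [-0.2  0.2  0.2] t 13.03
side a body (array([611.9, 193.6]), np.float64(1.42), 700) ring 1 ringtop 
side b body (array([610.2,   7.8]), np.float64(1.74), 404) ring 0 ringtop 
side c body (array([463.6, -72.6]), np.float64(1.93), 22) ring 4 ringtop [84.9 88.2]
side d body (array([430.1, 116.2]), np.float64(1.33), 170) ring (array([429.6, 115.7]), np.float64(1.83), 51) ringtop [71.2 73. ]
side ra (array([457., 277.]), np.float64(1.31), 122)
side rb (array([457.1, 277.4]), np.float64(1.08), 108)
top a body (array([611.2, 194.3]), np.float64(0.36), 149) ring 2 ringtop 
top b body (array([609.5,   8.4]), np.float64(0.46), 152) ring 0 ringtop 
top c body (array([462.8, -72.9]), np.float64(0.52), 95) ring (array([463.5, -74. ]), np.float64(1.65), 46) ringtop [84.2 86.8]
top d body (array([429.2, 117.3]), np.float64(0.16), 22) ring (array([428.9, 116.7]), np.float64(2.19), 38) ringtop [70.6 73. ]
top ra 5
top rb 6
```

View pics/c1_side.png

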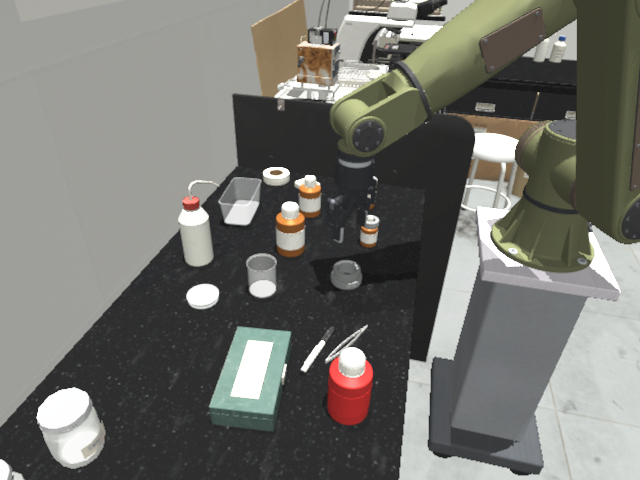

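Request:
jog_arm:
  deltas:
    - [[0,0,0,0,0,20,76],[0,0,0,0,0,30,76],[0,0,0,0,0,25,76],[0,0,0,0,0,15,76],[0,0,0,0,0,7,76]]

```text
t: 13.55
tcp_pos: [456.4, 276.2, -18.1]
ee_rot: [[0.441, 0.898, -0.003], [0.898, -0.441, -0.002], [-0.003, -0.002, -1.0]]
wrist_force: [-0.2, -0.6, 0.3]
finger_gap: 76.0
```

Request:
jog_arm:
  deltas:
    - [[0,0,0,0,0,3,76],[0,0,0,0,0,0,76],[0,0,0,0,0,0,76]]

```text
t: 13.8
tcp_pos: [457.8, 278.0, -18.1]
ee_rot: [[0.44, 0.898, 0.001], [0.898, -0.44, 0.001], [0.001, 0.001, -1.0]]
wrist_force: [0.1, -0.1, 0.2]
finger_gap: 75.8
```

```bash
python3 to.py 457.2 278 -22;python3 ov.py o8 457 278 30.5 20.5 18 35 18 457.2 277.7; python3 tip.py 15 s10
```

```text
tcp [457.8 278.  -18.1] delta tool [-0.2 -0.6  3.9] gap 75.8 F [ 0.1 -0.1  0.2] t 13.8
291 230 [457.8 278.  -18.1]
-60 918 [15.9 19.2 28. ]
20 2296 [15.4 15.7 17.2]
[457.7 278.2 -18. ]
```

View pics/o8.png

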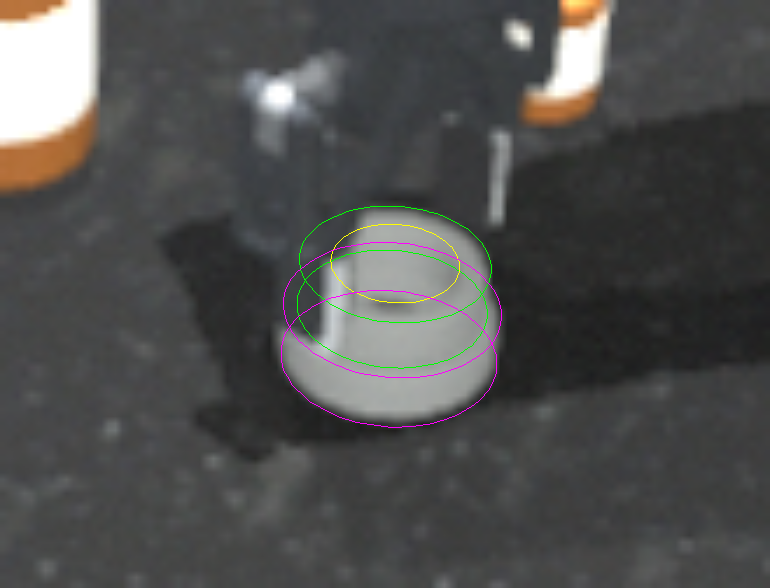

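Request:
jog_arm:
  deltas:
    - [[0,0,0,0,-0.5,3,76],[0,0,0,0,0,0,48],[0,0,0,0,0,0,48],[0,0,0,0,0,0,48],[0,0,0,0,0,0,48]]

```text
t: 14.32
tcp_pos: [456.9, 278.5, -21.2]
ee_rot: [[0.439, 0.898, 0.001], [0.898, -0.439, 0.0], [0.001, 0.0, -1.0]]
wrist_force: [-2.7, -2.0, 10.2]
finger_gap: 58.9
```

Request:
jog_arm:
  deltas:
    - [[0,0,0,0,0,0,48],[0,0,0,0,0,-5,48],[0,0,0,0,0,-10,48],[0,0,0,0,0,-25,48],[0,0,0,0,0,-30,48]]

```text
t: 14.73
tcp_pos: [455.6, 277.7, 47.8]
ee_rot: [[0.439, 0.898, -0.003], [0.898, -0.439, -0.002], [-0.003, -0.002, -1.0]]
wrist_force: [0.0, -0.2, -3.6]
finger_gap: 59.1
```

```bash
python3 to.py 610 8.2 90;python3 ov.py o9 457 278 30.5 20.5 88 35 18
```

```text
tcp [455.6 277.7  47.8] delta tool [-174.4  257.   -42.2] gap 59.1 F [ 0.  -0.2 -3.6] t 14.73
293 214 [455.6 277.7  47.8]
```

View pics/o9.png

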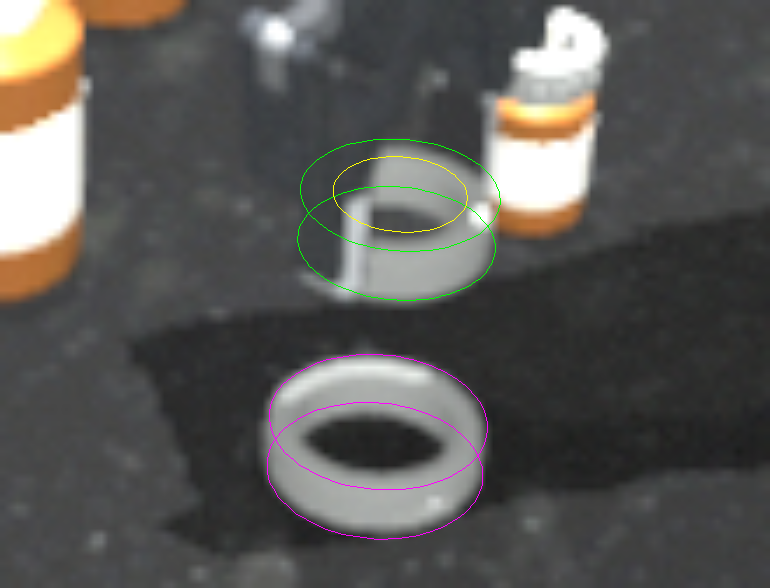

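Request:
jog_arm:
  deltas:
    - [[0,0,0,0,0,-25,48],[0,0,0,-10,15,-17,48],[0,0,0,-20,29.5,0,48],[0,0,0,-20,29.5,0,48],[0,0,0,-20,29.5,0,48]]

```text
t: 15.2
tcp_pos: [519.4, 168.8, 90.8]
ee_rot: [[0.438, 0.899, 0.001], [0.899, -0.438, 0.0], [0.001, 0.001, -1.0]]
wrist_force: [0.3, 0.8, -3.2]
finger_gap: 59.1
```

Request:
jog_arm:
  deltas:
    - [[0,0,0,-20,29.5,0,48],[0,0,0,-20,29.5,0,48],[0,0,0,-20,29.5,0,48],[0,0,0,-20,29.5,0,48],[0,0,0,-16,23.5,0,48]]

```text
t: 15.62
tcp_pos: [604.6, 19.1, 90.4]
ee_rot: [[0.44, 0.898, 0.0], [0.898, -0.44, -0.0], [-0.0, 0.0, -1.0]]
wrist_force: [-0.0, 1.0, -2.0]
finger_gap: 59.2
```

Request:
jog_arm:
  deltas:
    - [[0,0,0,-8,11.5,0,48],[0,0,0,0,0,0,48],[0,0,0,0,0,0,48],[0,0,0,0,0,0,48]]

```text
t: 15.95
tcp_pos: [610.1, 10.4, 90.0]
ee_rot: [[0.439, 0.899, -0.0], [0.899, -0.439, 0.0], [0.0, -0.0, -1.0]]
wrist_force: [-0.2, -0.1, -2.9]
finger_gap: 59.0
```

```bash
python3 to.py 610 8.2 47;python3 ov.py o10 610 8.2 30.5 20.5 130.5 15.5 110
```

```text
tcp [610.1  10.4  90. ] delta tool [-2.   0.8 43. ] gap 59.0 F [-0.2 -0.1 -2.9] t 15.95
255 129 [610.1  10.4  90. ]
```

View pics/o10.png

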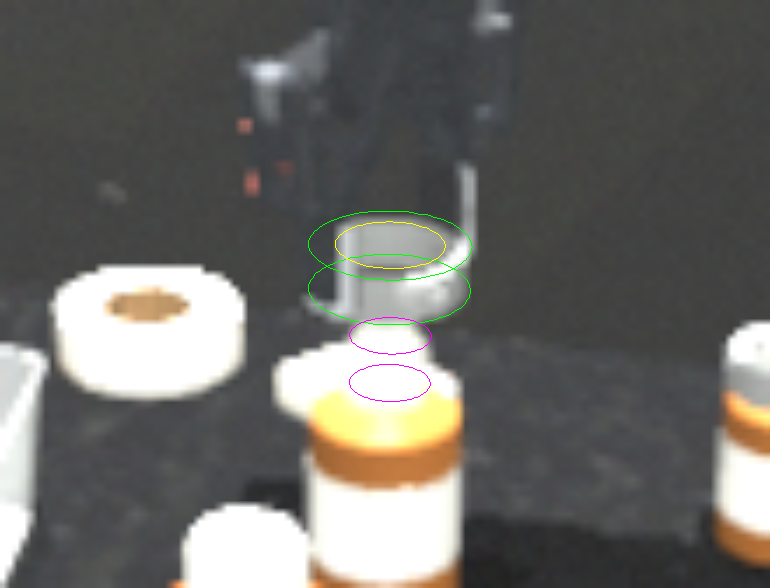

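Request:
jog_arm:
  deltas:
    - [[0,0,0,-1.9,0.8,8,48],[0,0,0,0,0,10,48],[0,0,0,0,0,10,48],[0,0,0,0,0,8,48],[0,0,0,0,0,4,48]]

```text
t: 16.42
tcp_pos: [609.7, 7.4, 47.8]
ee_rot: [[0.439, 0.898, -0.002], [0.898, -0.439, 0.0], [-0.001, -0.002, -1.0]]
wrist_force: [-0.2, -0.1, -2.8]
finger_gap: 59.1
```

Request:
jog_arm:
  deltas:
    - [[0,0,0,0,0,2,48],[0,0,0,0,0,0,48],[0,0,0,0,0,0,48]]

```text
t: 16.67
tcp_pos: [610.7, 7.2, 48.1]
ee_rot: [[0.439, 0.898, 0.0], [0.898, -0.439, 0.0], [0.0, 0.0, -1.0]]
wrist_force: [0.7, 0.1, -3.4]
finger_gap: 58.9
```

```bash
python3 to.py 610 8.2 44;python3 ov.py o11 610 8.2 30.5 20.5 87 15.5 110
```

```text
tcp [610.7   7.2  48.1] delta tool [ 0.6 -1.1  4.1] gap 58.9 F [ 0.7  0.1 -3.4] t 16.67
254 137 [610.7   7.2  48.1]
```

View pics/o11.png

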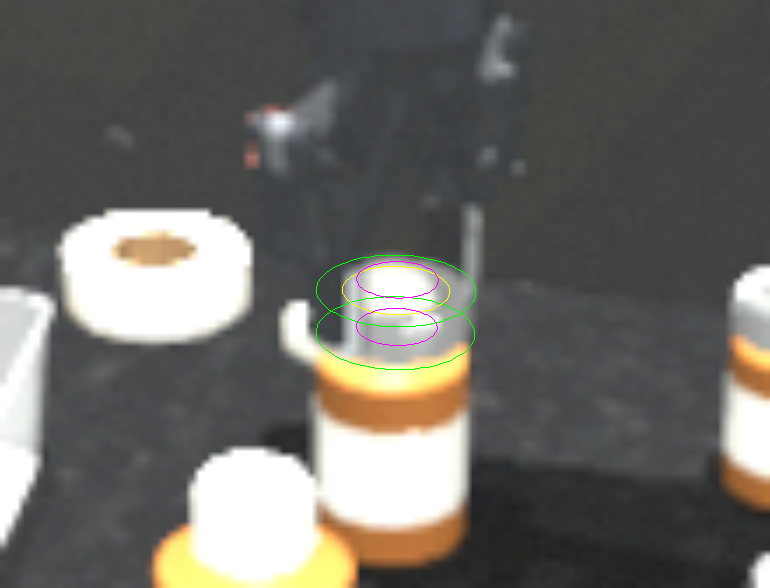

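Request:
jog_arm:
  deltas:
    - [[0,0,0,0.4,-0.8,2,48],[0,0,0,0,0,2,48],[0,0,0,0,0,0,48],[0,0,0,0,0,0,48]]

```text
t: 17.05
tcp_pos: [609.9, 7.9, 43.8]
ee_rot: [[0.439, 0.898, -0.0], [0.898, -0.439, -0.0], [-0.0, -0.0, -1.0]]
wrist_force: [0.3, -0.0, -3.0]
finger_gap: 59.0
```

Request:
jog_arm:
  deltas:
    - [[0,0,0,0,0,0,63],[0,0,0,0,0,0,67],[0,0,0,0,0,0,76],[0,0,0,0,0,0,85],[0,0,0,0,0,0,85]]

```text
t: 17.47
tcp_pos: [610.1, 7.9, 44.1]
ee_rot: [[0.439, 0.898, 0.0], [0.898, -0.439, -0.0], [0.0, 0.0, -1.0]]
wrist_force: [0.1, 1.1, 0.1]
finger_gap: 84.8
```

```bash
python3 to.py 457.2 278 90;python3 ov.py o12 610 8.2 30.5 20.5 82 15.5 110 610 8.2
```

```text
tcp [610.1   7.9  44.1] delta tool [ 175.4 -256.   -46. ] gap 84.8 F [0.1 1.1 0.1] t 17.47
255 138 [610.1   7.9  44.1]
```

View pics/o12.png

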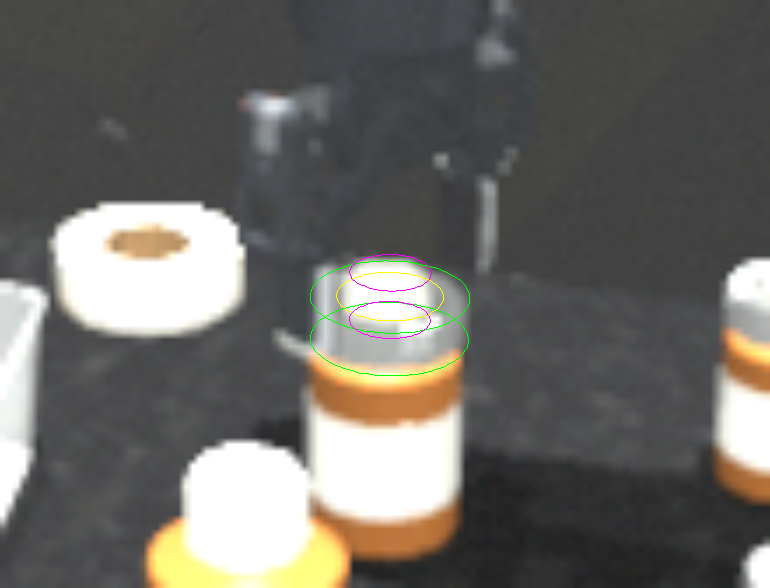

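Ring b is seated on bottle b. Going back for ring a.

Request:
jog_arm:
  deltas:
    - [[0,0,0,0,0,-20,85],[0,0,0,0,0,-30,85],[0,0,0,10,-15,-5,85],[0,0,0,20,-29.5,0,85],[0,0,0,20,-29.5,0,85]]

```text
t: 17.93
tcp_pos: [565.2, 85.6, 99.5]
ee_rot: [[0.441, 0.898, 0.001], [0.898, -0.441, 0.0], [0.001, 0.001, -1.0]]
wrist_force: [1.0, 1.5, 0.0]
finger_gap: 85.3
```

Request:
jog_arm:
  deltas:
    - [[0,0,0,20,-29.5,0,85],[0,0,0,20,-29.5,0,85],[0,0,0,20,-29.5,0,85],[0,0,0,20,-29.5,0,85],[0,0,0,20,-29.5,0,85]]

```text
t: 18.35
tcp_pos: [475.9, 241.3, 99.1]
ee_rot: [[0.439, 0.898, 0.0], [0.898, -0.439, 0.0], [0.0, 0.0, -1.0]]
wrist_force: [0.9, 0.4, -0.5]
finger_gap: 85.2
```

Request:
jog_arm:
  deltas:
    - [[0,0,0,17,-24,0,85],[0,0,0,8,-10.5,0,85],[0,0,0,0,0,0,85],[0,0,0,0,0,0,85]]

```text
t: 18.68
tcp_pos: [457.0, 277.6, 98.9]
ee_rot: [[0.438, 0.899, 0.0], [0.899, -0.438, -0.0], [-0.0, 0.0, -1.0]]
wrist_force: [0.3, -0.2, -0.7]
finger_gap: 85.2
```

```bash
python3 to.py 457.2 278 -39; python3 chk.py c2
```

```text
tcp [457.  277.6  98.9] delta tool [ 5.000e-01 -1.000e-01  1.379e+02] gap 85.2 F [ 0.3 -0.2 -0.7] t 18.68
side a body (array([612. , 193.7]), np.float64(1.36), 702) ring 0 ringtop 
side b body (array([610.2,   7.9]), np.float64(1.71), 409) ring (array([610.9,   7. ]), np.float64(1.55), 80) ringtop [ 99.1 101.7]
side c body (array([463.8, -72.9]), np.float64(1.32), 57) ring 7 ringtop [81.2 81.2]
side d body (array([430.1, 116.2]), np.float64(1.49), 172) ring (array([430.2, 115.6]), np.float64(1.23), 69) ringtop [70.8 72.8]
side ra (array([456.8, 277. ]), np.float64(1.46), 121)
side rb 3
top a body (array([611.2, 194.4]), np.float64(0.42), 150) ring 0 ringtop 
top b body (array([609.7,   8.4]), np.float64(0.51), 155) ring (array([610. ,   7.1]), np.float64(2.23), 70) ringtop [ 98.1 100.9]
top c body (array([462.8, -72.8]), np.float64(0.5), 94) ring (array([463.4, -73.6]), np.float64(2.16), 50) ringtop [84.6 87.3]
top d body (array([429.2, 117.4]), np.float64(0.16), 20) ring (array([428.2, 117.9]), np.float64(2.07), 34) ringtop [70.  72.8]
top ra 8
top rb 1
```

View pics/c2_side.png

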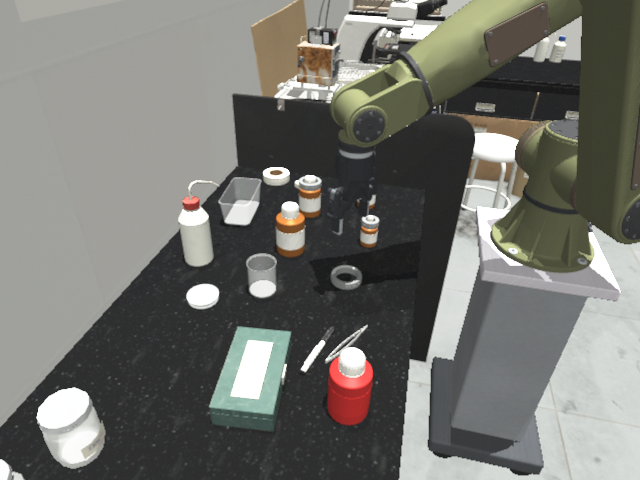

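Request:
jog_arm:
  deltas:
    - [[0,0,0,0,0,20,85],[0,0,0,0,0,30,85],[0,0,0,0,0,30,85],[0,0,0,0,0,25,85],[0,0,0,0,0,15,85]]

```text
t: 19.2
tcp_pos: [456.5, 275.7, -23.8]
ee_rot: [[0.441, 0.898, -0.003], [0.898, -0.441, -0.001], [-0.002, -0.002, -1.0]]
wrist_force: [1.0, -0.5, -0.0]
finger_gap: 85.0
```

Request:
jog_arm:
  deltas:
    - [[0,0,0,0,0,0,85],[0,0,0,0,0,0,85],[0,0,0,0,0,0,85]]

```text
t: 19.45
tcp_pos: [457.9, 277.4, -19.9]
ee_rot: [[0.44, 0.898, 0.001], [0.898, -0.44, 0.001], [0.001, 0.001, -1.0]]
wrist_force: [-0.4, -0.2, 0.6]
finger_gap: 85.0
```

```bash
python3 to.py 457.2 278 -42;python3 ov.py o13 457 278 35 25 0 35 18 457.2 277.7; python3 tip.py 22 s11
```

```text
tcp [457.9 277.4 -19.9] delta tool [ 0.2 -0.9 22.1] gap 85.0 F [-0.4 -0.2  0.6] t 19.45
291 234 [457.9 277.4 -19.9]
-60 826 [30.8 33.6 38.3]
20 2133 [33.3 36.1 42.3]
[457.9 277.7 -19.7]
```

View pics/o13.png

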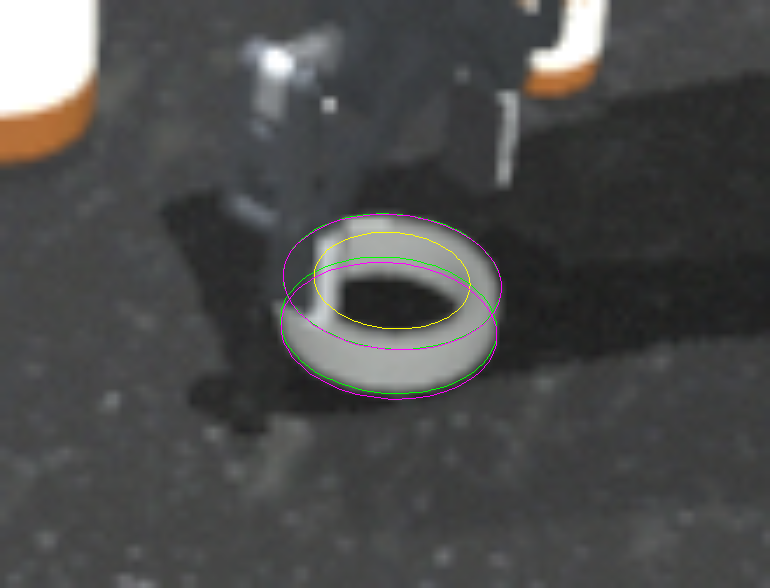

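Request:
jog_arm:
  deltas:
    - [[0,0,0,0,-0.7,8,85],[0,0,0,0,0,8,85],[0,0,0,0,0,6,85],[0,0,0,0,0,0,85],[0,0,0,0,0,0,85]]

```text
t: 19.97
tcp_pos: [455.9, 277.8, -43.7]
ee_rot: [[0.439, 0.898, -0.001], [0.898, -0.439, -0.001], [-0.001, -0.001, -1.0]]
wrist_force: [-0.4, -0.8, 0.6]
finger_gap: 85.3
```

```bash
python3 to.py 457.2 278 -42
```

```text
tcp [455.9 277.8 -43.7] delta tool [ 0.8  1.  -1.7] gap 85.3 F [-0.4 -0.8  0.6] t 19.97
```

Request:
jog_arm:
  deltas:
    - [[0,0,0,0.3,0.6,-1,58],[0,0,0,0,0,0,58],[0,0,0,0,0,0,58],[0,0,0,0,0,0,58],[0,0,0,0,0,0,58]]

```text
t: 20.38
tcp_pos: [457.4, 278.1, -41.1]
ee_rot: [[0.439, 0.898, 0.001], [0.898, -0.439, 0.0], [0.001, 0.001, -1.0]]
wrist_force: [-2.8, -2.7, 9.5]
finger_gap: 67.5
```

Request:
jog_arm:
  deltas:
    - [[0,0,0,0,0,0,58],[0,0,0,0,0,-5,58],[0,0,0,0,0,-10,58],[0,0,0,0,0,-25,58],[0,0,0,0,0,-30,58]]

```text
t: 20.8
tcp_pos: [455.9, 277.4, 27.9]
ee_rot: [[0.439, 0.898, -0.003], [0.898, -0.439, -0.002], [-0.003, -0.002, -1.0]]
wrist_force: [0.3, 0.2, -3.5]
finger_gap: 67.0
```

```bash
python3 to.py 611.6 194.1 110;python3 ov.py o14 457 278 35 25 68 35 18
```

```text
tcp [455.9 277.4  27.9] delta tool [ -6.6 176.3 -82.4] gap 67.0 F [ 0.3  0.2 -3.5] t 20.8
292 219 [455.9 277.4  27.9]
```

View pics/o14.png

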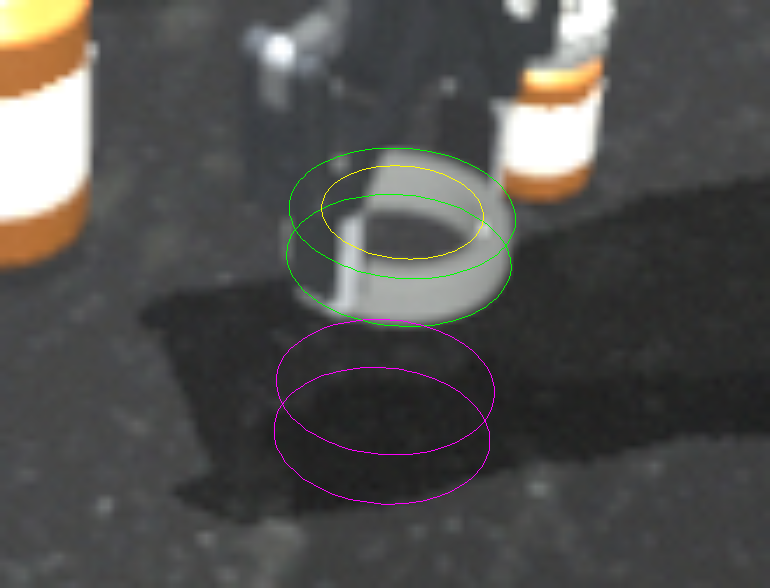

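Request:
jog_arm:
  deltas:
    - [[0,0,0,0,0,-30,58],[0,0,0,0,0,-30,58],[0,0,0,0,15,-17,58],[0,0,0,-1.5,35,0,58],[0,0,0,-2,35,0,58]]

```text
t: 21.27
tcp_pos: [532.8, 237.7, 107.3]
ee_rot: [[0.437, 0.899, 0.003], [0.899, -0.437, 0.001], [0.002, 0.002, -1.0]]
wrist_force: [0.3, 0.7, -3.5]
finger_gap: 67.3
```

Request:
jog_arm:
  deltas:
    - [[0,0,0,-2,35,0,58],[0,0,0,-2,35,0,58],[0,0,0,0,19,0,58],[0,0,0,0,0,0,58],[0,0,0,0,0,0,58]]

```text
t: 21.68
tcp_pos: [610.2, 194.0, 104.7]
ee_rot: [[0.441, 0.898, -0.001], [0.898, -0.441, -0.0], [-0.0, -0.001, -1.0]]
wrist_force: [0.4, 0.6, -4.2]
finger_gap: 67.2
```

```bash
python3 to.py 611.6 194.1 60;python3 ov.py o15 611.6 194.1 35 25 146.5 20 125
```

```text
tcp [610.2 194.  104.7] delta tool [ 0.7  1.3 44.7] gap 67.2 F [ 0.4  0.6 -4.2] t 21.68
235 156 [610.2 194.  104.7]
```

View pics/o15.png

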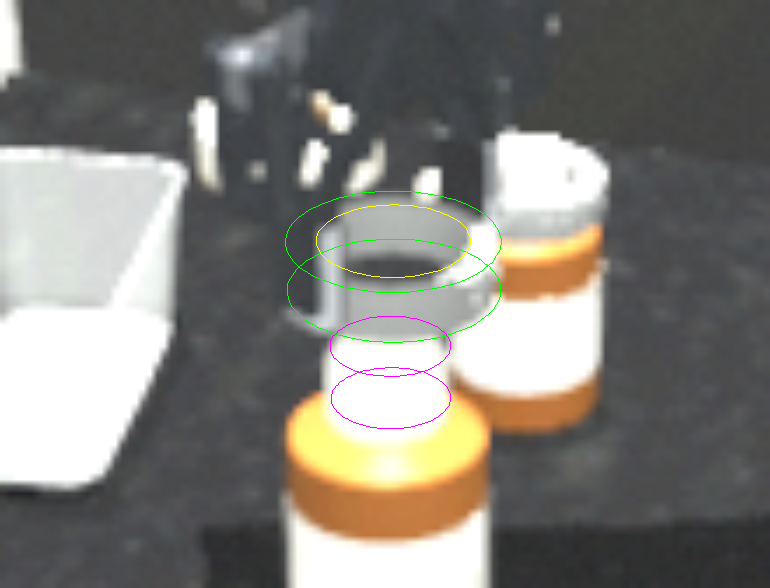

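Request:
jog_arm:
  deltas:
    - [[0,0,0,0.5,1,8,58],[0,0,0,0,0,10,58],[0,0,0,0,0,10,58],[0,0,0,0,0,10,58],[0,0,0,0,0,4,58]]

```text
t: 22.15
tcp_pos: [609.9, 194.8, 60.4]
ee_rot: [[0.439, 0.899, -0.003], [0.899, -0.439, -0.001], [-0.002, -0.002, -1.0]]
wrist_force: [0.4, 0.1, -4.0]
finger_gap: 67.3
```

Request:
jog_arm:
  deltas:
    - [[0,0,0,0,0,2,58],[0,0,0,0,0,0,58],[0,0,0,0,0,0,58]]

```text
t: 22.4
tcp_pos: [611.2, 194.8, 61.2]
ee_rot: [[0.439, 0.898, 0.0], [0.898, -0.439, 0.0], [0.0, 0.0, -1.0]]
wrist_force: [0.2, -0.4, -4.1]
finger_gap: 67.3
```

```bash
python3 to.py 611.6 194.1 56;python3 ov.py o16 611.6 194.1 35 25 101.5 20 125
```

```text
tcp [611.2 194.8  61.2] delta tool [-0.5  0.7  5.2] gap 67.3 F [ 0.2 -0.4 -4.1] t 22.4
235 167 [611.2 194.8  61.2]
```

View pics/o16.png

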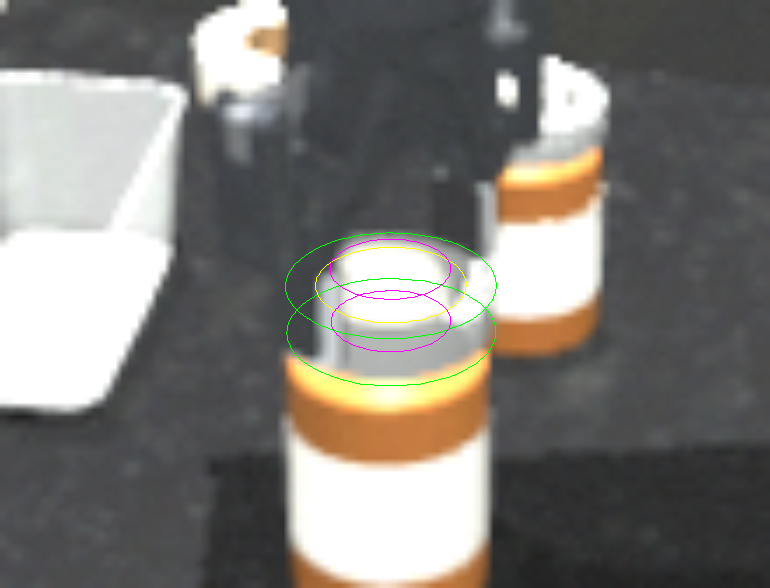

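Request:
jog_arm:
  deltas:
    - [[0,0,0,0,0.3,2.5,58],[0,0,0,0,0,2.5,58],[0,0,0,0,0,0,58],[0,0,0,0,0,0,58]]

```text
t: 22.78
tcp_pos: [611.3, 194.6, 55.7]
ee_rot: [[0.439, 0.898, -0.0], [0.898, -0.439, -0.0], [-0.0, -0.0, -1.0]]
wrist_force: [0.5, 0.2, -3.9]
finger_gap: 67.4
```

Request:
jog_arm:
  deltas:
    - [[0,0,0,0,0,0,71],[0,0,0,0,0,0,75],[0,0,0,0,0,0,85],[0,0,0,0,0,0,85],[0,0,0,0,0,0,85]]

```text
t: 23.2
tcp_pos: [611.5, 194.7, 56.2]
ee_rot: [[0.439, 0.898, 0.001], [0.898, -0.439, 0.0], [0.0, 0.0, -1.0]]
wrist_force: [0.6, 0.1, -1.1]
finger_gap: 85.0
```

```bash
python3 to.py 611.6 194.1 150;python3 ov.py o17 611.6 194.1 35 25 96 20 125 611.6 194.1
```

```text
tcp [611.5 194.7  56.2] delta tool [ -0.4   0.4 -93.8] gap 85.0 F [ 0.6  0.1 -1.1] t 23.2
235 168 [611.5 194.7  56.2]
```

View pics/o17.png

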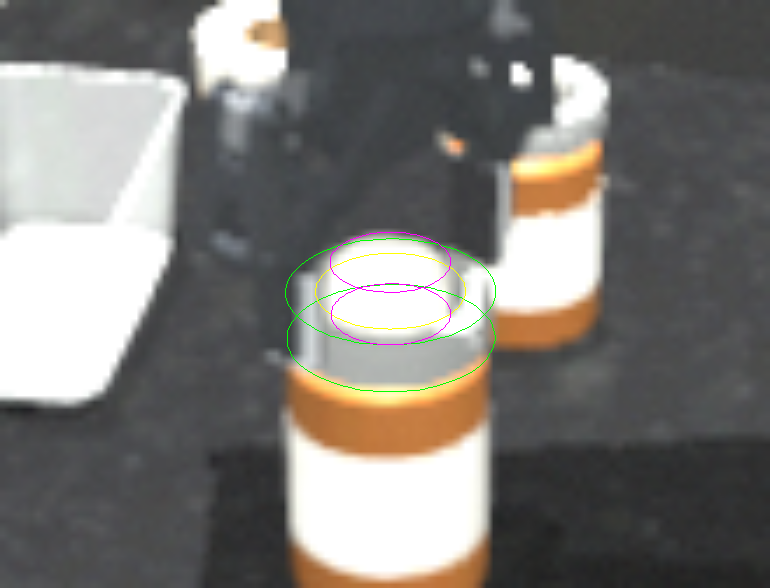

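Request:
jog_arm:
  deltas:
    - [[0,0,0,0,0,-10,85],[0,0,0,0,0,-20,85],[0,0,0,0,0,-35,85],[0,0,0,0,0,-35,85],[0,0,0,0,0,-20,85]]

```text
t: 23.67
tcp_pos: [612.2, 194.9, 181.1]
ee_rot: [[0.439, 0.898, 0.005], [0.898, -0.439, 0.001], [0.003, 0.004, -1.0]]
wrist_force: [-0.1, 0.6, 1.0]
finger_gap: 84.8
```

Request:
jog_arm:
  deltas:
    - [[0,0,0,10,-35,0,85],[0,0,0,10,-35,0,85],[0,0,0,10,-35,0,85],[0,0,0,10,-35,0,85],[0,0,0,0,-15,0,85]]

```text
t: 24.08
tcp_pos: [487.1, 301.3, 176.9]
ee_rot: [[0.437, 0.899, 0.0], [0.899, -0.437, 0.001], [0.001, 0.0, -1.0]]
wrist_force: [-0.3, 0.3, -0.8]
finger_gap: 85.0
```

Request:
jog_arm:
  deltas:
    - [[0,0,0,10,-20,0,85],[0,0,0,0,0,0,85],[0,0,0,0,0,0,85],[0,0,0,0,0,0,85]]

```text
t: 24.42
tcp_pos: [476.6, 316.0, 176.3]
ee_rot: [[0.439, 0.898, 0.0], [0.898, -0.439, 0.0], [0.0, 0.0, -1.0]]
wrist_force: [0.5, 0.8, 0.3]
finger_gap: 85.1
```

```bash
python3 to.py 457 278 150; python3 chk.py c3
python3 - <<'E'
from h import *
for n in("side","top"):
    for t in ("timer","beaker"): print(n,t,[(np.round(r['centre']),round(r['confidence'],2)) for r in vision.pinpoint(t,n)][:2])
a=cv2.imread("pics/c3_top.png")[150:310,230:490]; b=cv2.imread("pics/c3_side.png")[160:310,170:430]
cv2.imwrite("pics/c3.png",np.vstack([cv2.resize(a,(480,295),interpolation=1),cv2.resize(b,(480,277),interpolation=1)]))
E
```

```text
tcp [476.6 316.  176.3] delta tool [-42.7  -0.9  26.3] gap 85.1 F [0.5 0.8 0.3] t 24.42
side a body (array([611.9, 193.7]), np.float64(1.37), 701) ring (array([611.3, 193.8]), np.float64(1.25), 126) ringtop [112.7 114.7]
side b body (array([610. ,   7.9]), np.float64(1.99), 331) ring (array([610.4,   6.1]), np.float64(1.99), 53) ringtop [ 99.4 101. ]
side c body (array([463.9, -73.1]), np.float64(1.87), 248) ring (array([463.7, -74.4]), np.float64(2.0), 67) ringtop [85.2 87.7]
side d body (array([430.5, 116.2]), np.float64(1.44), 164) ring (array([430.3, 115.8]), np.float64(1.42), 56) ringtop [71.7 73.2]
side ra 9
side rb 0
top a body (array([611.2, 194.3]), np.float64(0.39), 150) ring (array([611. , 194.7]), np.float64(1.89), 64) ringtop [112.2 114.8]
top b body (array([609.5,   8.3]), np.float64(0.51), 152) ring (array([610. ,   7.2]), np.float64(2.03), 74) ringtop [ 98.1 101.1]
top c body (array([463. , -72.8]), np.float64(0.53), 96) ring (array([463.3, -73.7]), np.float64(2.28), 53) ringtop [84.2 87.1]
top d body (array([429.1, 117.3]), np.float64(0.16), 22) ring (array([429.5, 116.8]), np.float64(2.46), 38) ringtop [70.3 73. ]
top ra 1
top rb 0
side timer [(array([ 656., -134.,   -2.]), 0.58)]
side beaker [(array([630., 352.,  -1.]), 0.73), (array([465., -72.,  67.]), 0.22)]
top timer [(array([ 657., -135.,    2.]), 0.96), (array([610.,   7.,  81.]), 0.17)]
top beaker [(array([630., 356.,  -5.]), 0.68)]
```

View pics/c3.png

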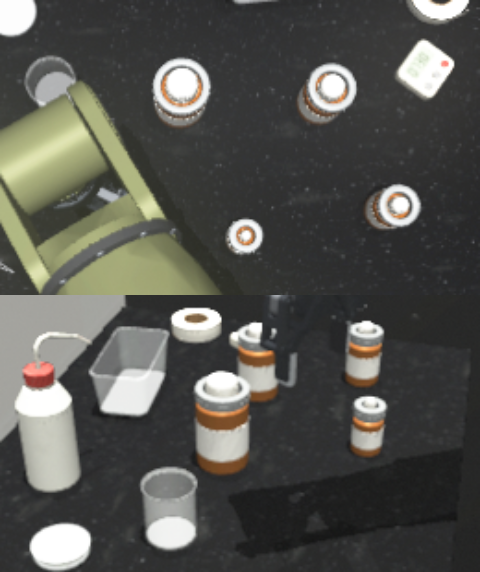

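All four rings lie level and centred on their own bottles, and the gripper is free and clear. Handing the job in.

```bash
python3 -c "
from workcell import manip,state
print(manip.close_job()); print(state()['t'])"
```

```text
the job is handed in; nothing more can be done
None
the job is handed in; nothing more can be done
```

I moved the four rings from the stack onto their own bottles in order (d, c, b, a), released each one before going on to the next, backed the arm off and handed the job in at about 25 s. No verdict came back.

**Final checks, both cameras:**
- **Rings:** each ring axis was within about 2 mm of its bottle axis. The ring tops were at about 72, 86, 100 and 114 mm (d, c, b, a), which are the resting heights.
- **Bottles:** each stood upright, within 1 mm of where it started.
- **Timer and beaker:** both were where they started, within the networks' accuracy; the beaker readings differed by up to about 6 mm.
- **Gripper:** open, at about z = 176 mm, with no contact force showing.

**One disagreement:** the cameras put the real fingertips 42–53 mm above the reported TCP, depending on the finger opening. That does not fit the tool description, so I set all grasp and release heights from the camera measurements.

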